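# Close up a pinned casting mould

### The job

Build up the casting mould on its base: lower the windowed frame plate over the three pins until it sits flat on the standoffs, then stack the solid cover plate over the same pins flat on the frame, and push the keeper arm round until it is fully in over the cover. Lower the plates, do not let them drop onto the pins, and do not knock over the bottle or the wax tub.

Things in the scene. Friction and masses are not known exactly. Their poses are not given: they have to be found in the camera images.
- mould_base: The mould base, fixed to the table; origin on the table below seat, same axes. Dark steel foot 12 mm high, x -82 to +108 mm, y -48 to +48 mm. Three standoffs, 17 mm thick, at (x, y) = (-50, 14), (-50, -14), (50, 0) mm; their shoulders, 32 mm up, carry the plates. On each a 10 mm pin rises 32 mm more; its top 8 mm are bullet-nosed.
- seat (a point): Centre point between the three standoffs of the base, level with their shoulders, 32 mm above the table. x axis: along the base towards the keeper's pivot; y: to the left of that; z: up.
- frame_centre (a point): Centre of the loose aluminium frame plate, 130 x 52 x 14 mm (x, y, z), 0.19 kg, 59 x 29 mm window in its middle. 13 mm holes at the pins' (x, y): two at its -x end, one at +x, so it fits only with its x axis along the base's. Starts flat on the table, z up. Seated, this point is 7 mm above seat. Grip across the 52 mm at mid-length.
- cover_centre (a point): Centre of the loose aluminium cover plate, 130 x 62 x 12 mm (x, y, z), 0.23 kg, solid but for a 17 mm pouring hole in its middle and three 13 mm pin holes: two at its -x end, one at +x. Starts flat on the table, z up. Seated on the frame, this point is 20 mm above seat. Grip across the 62 mm at mid-length.
- keeper (a joint): Angle (rad) of the steel keeper arm about its upright pivot. 0: at its stop, pointing along the base's -x over the cover. Grows to 2.2 as it swings counter-clockwise (from above) out to the base's -y side, clear of the plates; stays where left, about 1 N moves it. Arm 16 mm wide, 68 to 76 mm above the table; the pad under its end passes 2 mm above a seated cover.
- keeper_pivot (a point): Point on the keeper's pivot axis, at (x, y) = (88, 0) mm from seat, 91 mm above the table (level with the middle of the peg).
- keeper_peg (a point): Middle of the upright round peg on the end of the keeper arm: 14 mm thick, from 76 to 106 mm above the table, 58 mm from the pivot axis. Push it sideways to swing the keeper.
- drink_bottle: Bystander: tall sage-green bottle, 79 mm wide, 283 mm high, standing at the back; origin under its centre.
- wax_tub: Bystander: white tub with a blue lid, 66 mm wide, 62 mm high, standing at the back; origin under its centre.
Things that resemble listed ones, but are neither listed nor needed, are in the scene too. What is shaped like the part that bears frame_centre but blue is not meant.

How it is judged:
On the way, in this order (a step that is already met when the one before it is completed fails the run):
1. the frame plate sits flat on the standoffs, over all three pins (horizontal distance between frame_centre and seat below 0.004 m and z of frame_centre in the frame of seat between 0.004 and 0.009 m and angle between frame_centre's own z axis and vertical below 0.04 rad), for 0.2 s.
2. the cover plate sits flat on the frame, over all three pins (all of step 1 and horizontal distance between cover_centre and seat below 0.004 m and z of cover_centre in the frame of seat between 0.017 and 0.022 m and angle between cover_centre's own z axis and vertical below 0.04 rad), for 0.2 s.
3. the keeper is swung fully in over the cover (all of step 2 and value of joint keeper below 0.1 rad), for 0.2 s.
At the end, for the whole second after the job is handed in: Frame and cover lie over all three pins, within 4 mm of centre, 0.04 rad of level and 2 mm of seated height (frame centre 7 mm, cover centre 20 mm above the seat point); the keeper is within 0.1 rad of its stop over the cover; bottle and tub stand upright (all of step 3 and angle between each of drink_bottle, wax_tub's own z axis and vertical below 0.3 rad); the robot touches nothing.
It fails at once if the frame plate is dropped (faster than 0.45 m/s) onto the pins (horizontal distance between frame_centre and seat below 0.02 m and z of frame_centre in the frame of seat below 0.05 m and linear speed of frame_plate above 0.45 m/s).
It fails at once if the cover plate is dropped (faster than 0.45 m/s) onto the pins (horizontal distance between cover_centre and seat below 0.02 m and z of cover_centre in the frame of seat below 0.05 m and linear speed of cover_plate above 0.45 m/s).
It fails at once if the bottle or the tub is knocked over (angle between any of drink_bottle, wax_tub's own z axis and vertical above 0.6 rad).
It also fails if it takes over 69 s, if anything falls off the work surface, if the arm or the gripper's body presses on something with over 40 N, if the wrist force passes 120 N, or if a joint passes its speed limit or range.

### The arm

A 6-joint arm with a two-finger parallel gripper is mounted at the origin on a cart in front of the work surface, level with it; the furniture and walls round the work are solid. World frame = base frame: x ahead of the robot, y to its left, z up, the work surface at z = 0. Lengths are in m, angles in rad, forces in N, time in s.
With the tool pointing down it reaches from about 0.35 to 0.875 m from the base axis. Payload 15.5 kg.
Tool frame: the origin (TCP) lies at the very end of the fingers, on their centre line; the grasp point (between the pads) lies env.grip_depth behind it (env.grip_depth is the distance from the TCP to the grasp point, in m); x points along the fingers, z is the direction in which the jaws open and shut, and the axes are right-handed (so a half turn about x gives the same grasp; the last joint's range is limited). The gripper opens to 85 mm and grips with 20 to 120 N. Pads are 22 mm wide; open, the fingers measure 114 mm over their backs; the gripper's body (76 mm by 85 mm) begins 54 mm behind the grasp point. The pads swing forward as they close: fully open they stand 13 mm farther back than shut.
Start: joints at [1.01, 0.494, 1.345, -0, 1.302, -0.096], TCP at [0.281, 0.558, 0.231] pointing down, gripper open.
Joint ranges: [-2.91, 2.91], [-0.82, 2.16], [0.22, 2.67], [-1.22, 4.37], [0.12, 2.79], [-3.08, 3.08]. Speed limits (rad/s): [1.89, 1.89, 2.57, 3.01, 3.01, 3.01].

### API

Orientations are given as [roll, pitch, yaw] about the fixed x, y, z axes, in that order (R = Rz(yaw) Ry(pitch) Rx(roll)).
In Python, from cell import monitor, cams, workorder, outline_of, spot_point, env gives the robot as it stands. The module is installed in compiled form; this text tells all that it offers.
- The arm moves only by the tool arm_command, never from a script. Its argument "steps" is one flat list of numbers, 5 for each row, row after row: the opening, from -1 (shut) to 1 (fully open), so that 0 is half open, then the shift along the world's x, y, z in m, then the turn about the world's z in degrees. A call has 1 to 8 rows; each row is the pose to reach, as a shift and turn from the pose measured when the call began; what a row does not reach only later rows make up. A row lasts 1/12 s, in which the tool goes at most 41.7 mm and 7.16 degrees, less where a joint would pass 70% of its speed; a pose out of reach is approached as far as the arm can. A call with a gripper value outside its range is refused whole. The fingers move at their own pace and stop on an object; "newtons" is the grip in N (left out, the last holds). Time passes only in rows, so rows that repeat a pose let the fingers close. It gives the time, the measured TCP pose, the force and the opening at its end, in the units of the state.
- monitor.state(): the state, without advancing time (a new reading comes with each control period).
- cams.capture(name): name is "scene" or "top"; returns the picture (400x640x3 uint8, blue, green, red); there is no depth.
- cams.calibration(name): a dict with "fx", "fy", "cx", "cy" (pixels), "R" (3x3) and "t" (3): a world point X has camera coordinates R X + t. Camera axes: x right, y down, z forward; pixel columns grow to the right and rows downward; lengths in m; the calibration is good to about 2 mm. A picture is of the moment at which its call begins. calibration takes no time and is no camera call.
- workorder.close_job(): hands the job in, once; it reports no verdict.
Trained networks look in the newest picture that a camera, given by its name, has taken for a name from the list of things; names that differ only in an ending like _2 or _b are one class to them, and where a whole thing is asked for, a point or a joint stands for the part that bears it (a point fixed in the world has none). Each returns a list of dicts, best first, with "p" (0 to 1); they miss things now and then, are a little off and sometimes report something else, mostly with a low value. They report only what shows in the picture. A call takes as long as a camera call. They do not tell look-alikes from the thing itself.
- outline_of(camera, thing): "pixels" (400x640 bool, what is visible of it) and "point" ([column, row] in pixels, amid what is visible of it).
- spot_point(camera, thing): "point" ([column, row] in pixels: a listed point, or the origin of a listed thing).
The state is a dict: "t": time; "q": joint angles; "qd": joint speeds; "joint_efforts": joint torques, N m; "position": TCP position; "orientation": TCP orientation; "contact_force": force on the tool from outside, world axes, zero at the start; "torque": the same for the moment, N m; "grip_width": finger opening in m.
Only numpy, scipy, OpenCV 4.12 (cv2) and the standard library are available. Lean on these libraries where they do the work, as an engineer would, in place of code of your own. Each camera call takes 0.05 s, during which the arm holds its last target.

## Working session

There is one attempt and no reset: what is moved stays moved. The work goes in short steps, Python scripts to look and compute and a tool call to move; the robot and the scene stay as the last step left them, time stands still between calls to the robot, and variables do not carry over. Pictures are saved under pics/ and viewed, and the job is handed in when it is done.

Besides the shell and the picture viewer there is one more tool, called by a JSON object that holds its "method" and its "body". arm_command: Moves the arm, as the interface text tells. Its arguments: {"type":"object","properties":{"steps":{"type":"array","items":{"type":"number"}},"newtons":{"type":"number"}},"required":["steps"]}

```bash
mkdir -p pics
cat > h.py <<'E'
import numpy as np,cv2
from cell import monitor,cams,workorder,outline_of,spot_point,env
def ray(c,px):
    k=cams.calibration(c);R=np.array(k['R']);t=np.array(k['t'])
    d=R.T@np.array([(px[0]-k['cx'])/k['fx'],(px[1]-k['cy'])/k['fy'],1]);return -R.T@t,d/np.linalg.norm(d)
def plane(c,px,z):
    o,d=ray(c,px);return o+d*(z-o[2])/d[2]
def tri(p1,p2):
    o1,d1=ray('scene',p1);o2,d2=ray('top',p2)
    A=np.array([d1,-d2]).T;s=np.linalg.lstsq(A,o2-o1,rcond=None)[0]
    a=o1+s[0]*d1;b=o2+s[1]*d2;return (a+b)/2,np.linalg.norm(a-b)
def proj(c,X):
    k=cams.calibration(c);v=np.array(k['R'])@X+np.array(k['t']);return np.array([k['fx']*v[0]/v[2]+k['cx'],k['fy']*v[1]/v[2]+k['cy']])
E
python3 - <<'E'
from h import *
np.set_printoptions(precision=4,suppress=True)
print(monitor.state(),env.grip_depth)
for c in('scene','top'):
    cv2.imwrite(f'pics/{c}0.png',cams.capture(c)); k=cams.calibration(c);print(c,k)
    for n in('seat','frame_centre','cover_centre','keeper_pivot','keeper_peg','mould_base','drink_bottle','wax_tub'):
        print(n,[(np.round(r['point'],1),round(r['p'],2)) for r in spot_point(c,n)])
E
```

```text
{'t': 0.0, 'q': array([ 1.0095,  0.4942,  1.3462,  0.    ,  1.3025, -0.0955]), 'qd': array([ 0.0001, -0.0007, -0.0007,  0.0008, -0.0006, -0.0005]), 'joint_efforts': array([ -0.0015, -88.2194, -38.3864,  -0.0003,   0.0103,  -0.    ]), 'position': array([0.2805, 0.5581, 0.2307]), 'orientation': array([ 3.0319,  1.5696, -2.1463]), 'contact_force': array([0.2422, 0.3628, 0.1695]), 'torque': array([-0.0578,  0.0069, -0.0801]), 'grip_width': 0.0854417186491002} 0.0187
scene {'fx': 508.5687082297128, 'fy': 508.5687082297128, 'cx': 319.9138828794379, 'cy': 192.95937110624496, 'R': array([[-0.5566, -0.8307,  0.0081],
       [-0.5904,  0.3887, -0.7073],
       [ 0.5844, -0.3985, -0.7068]]), 't': array([0.516 , 0.3365, 1.7125])}
seat [(array([381.6, 194.8]), 0.69)]
frame_centre [(array([219.4, 284. ]), 0.66), (array([335.2, 233.2]), 0.62)]
cover_centre [(array([418.1, 174.7]), 0.48)]
keeper_pivot []
keeper_peg []
mould_base [(array([378.3, 199.3]), 0.94)]
drink_bottle []
wax_tub []
top {'fx': 505.1799092564866, 'fy': 505.1799092564866, 'cx': 323.2726716402465, 'cy': 204.7302392331067, 'R': array([[ 0.0195, -0.9998,  0.0075],
       [-0.9878, -0.0204, -0.1542],
       [ 0.1543, -0.0045, -0.988 ]]), 't': array([0.1809, 0.6192, 1.5876])}
seat [(array([389.2, 235.3]), 0.83)]
frame_centre [(array([306.5, 252.3]), 0.78), (array([167.1, 242.4]), 0.65), (array([403.4, 198.5]), 0.51), (array([385.6, 239.2]), 0.19)]
cover_centre [(array([452.9, 231.6]), 0.93)]
keeper_pivot [(array([382. , 207.8]), 0.94)]
keeper_peg [(array([398.4, 198.6]), 0.61), (array([452.4, 228.8]), 0.26)]
mould_base [(array([385.9, 239.8]), 0.73)]
drink_bottle []
wax_tub [(array([337.5, 176.9]), 0.83)]
```

View pics/scene0.png

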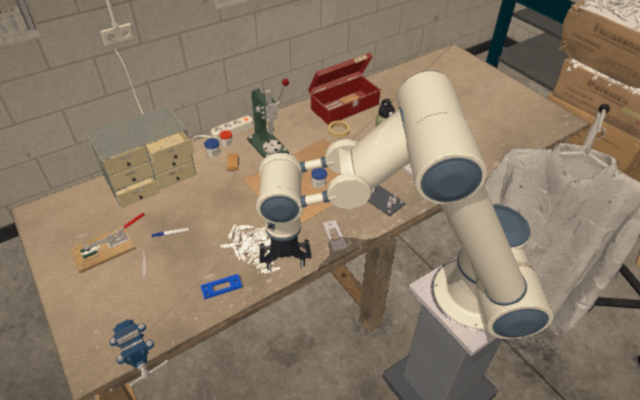

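View pics/top0.png

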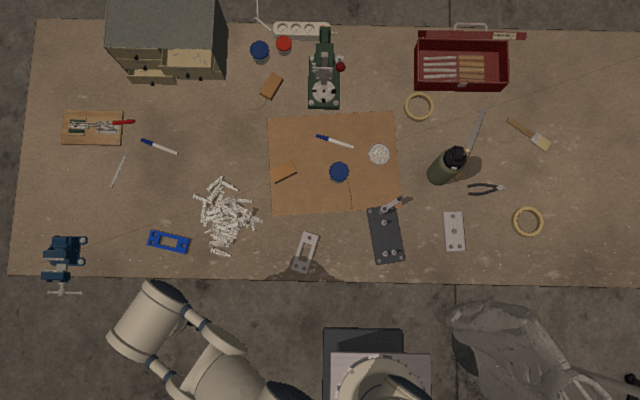

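Run:
```python
from h import *
a=cv2.imread('pics/top0.png')[185:285,280:480]
cv2.imwrite('pics/topc.png',cv2.resize(a,None,fx=4,fy=4,interpolation=cv2.INTER_CUBIC))
a=cv2.imread('pics/scene0.png')[150:260,310:450]
cv2.imwrite('pics/scc.png',cv2.resize(a,None,fx=5,fy=5,interpolation=cv2.INTER_CUBIC))
```

```text
(no output)
```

View pics/topc.png

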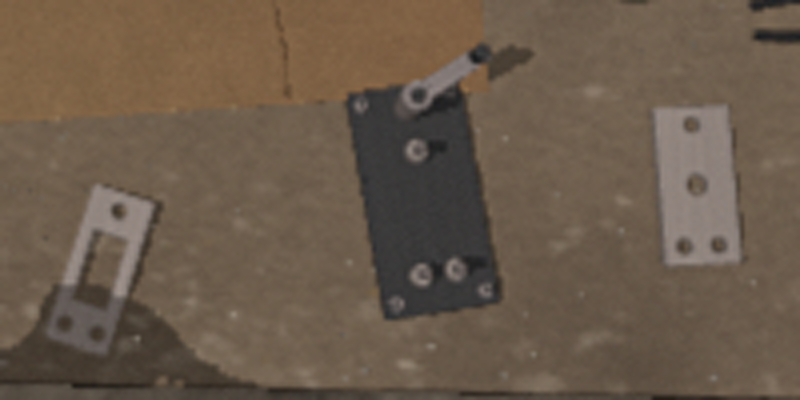

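View pics/scc.png

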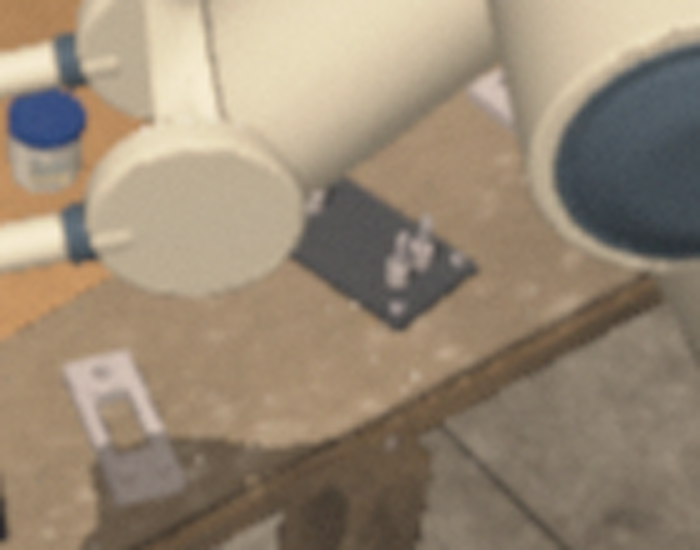

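Run:
```python
from h import *
from scipy.spatial.transform import Rotation as Ro
np.set_printoptions(precision=4,suppress=True)
print(Ro.from_euler('xyz',monitor.state()['orientation']).as_matrix())
im={c:cams.capture(c) for c in('scene','top')}
for c in('scene','top'):
  for n in('frame_centre','cover_centre','mould_base','keeper','drink_bottle','wax_tub'):
    for r in outline_of(c,n):
        m=r['pixels'].astype(np.uint8)
        ct=max(cv2.findContours(m,cv2.RETR_EXTERNAL,cv2.CHAIN_APPROX_NONE)[0],key=len)
        b=cv2.boxPoints(cv2.minAreaRect(ct));
        z={'frame_centre':.014,'cover_centre':.012,'mould_base':.012}.get(n,.05)
        if c=='top' and n in('frame_centre','cover_centre','mould_base'):
            w=np.array([plane(c,p,z)[:2] for p in b]);print(w,w.mean(0),np.linalg.norm(w-np.roll(w,1,0),axis=1))
        print(c,n,round(r['p'],2),np.round(r['point'],1),plane(c,r['point'],z),m.sum())
for n,p,q in(('seat',(381.6,194.8),(389.2,235.3)),('frame',(335.2,233.2),(306.5,252.3))):
    print(n,tri(p,q))
```

```text
[[-0.     -0.8934  0.4492]
 [ 0.      0.4492  0.8934]
 [-1.      0.      0.    ]]
scene frame_centre 0.93 [336.  229.2] [0.4765 0.2301 0.014 ] 332
scene frame_centre 0.8 [221.  281.9] [0.4982 0.6899 0.014 ] 429
scene frame_centre 0.54 [382.2 111.2] [ 0.9613 -0.3789  0.014 ] 308
scene mould_base 0.86 [381.3 202.8] [0.4919 0.0025 0.012 ] 714
scene mould_base 0.3 [383.8 109.2] [ 0.9718 -0.3974  0.012 ] 280
scene drink_bottle 0.69 [380.7 109.4] [ 0.939  -0.3477  0.05  ] 315
scene wax_tub 0.74 [316.7 176.7] [0.7215 0.1537 0.05  ] 272
[[0.4111 0.2968]
 [0.5358 0.2589]
 [0.5189 0.2044]
 [0.3945 0.2429]] [0.4651 0.2508] [0.0563 0.1303 0.057  0.1302]
top frame_centre 0.89 [310.  252.7] [0.4618 0.2332 0.014 ] 537
[[ 0.6043 -0.2001]
 [ 0.6113 -0.2674]
 [ 0.4816 -0.2751]
 [ 0.4748 -0.2086]] [ 0.543  -0.2378] [0.1298 0.0676 0.1299 0.0668]
top cover_centre 0.96 [453.8 230.6] [ 0.5438 -0.2376  0.012 ] 769
[[ 0.6444  0.0512]
 [ 0.6528 -0.0643]
 [ 0.4384 -0.0744]
 [ 0.4303  0.0389]] [ 0.5415 -0.0122] [0.2144 0.1158 0.2146 0.1135]
top mould_base 0.89 [388.4 234.9] [ 0.5253 -0.0224  0.012 ] 1692
top drink_bottle 0.74 [447.3 167.4] [ 0.7472 -0.2105  0.05  ] 1028
top wax_tub 0.89 [337.1 175. ] [0.7141 0.1501 0.05  ] 364
top wax_tub 0.39 [387.4 235.7] [ 0.5189 -0.0141  0.05  ] 1792
seat (array([ 0.5239, -0.0246,  0.0145]), np.float64(0.00033570974833524827))
frame (array([0.4625, 0.2442, 0.0141]), np.float64(0.0011090518793340268))
```

```bash
cat > fit.py <<'E'
from h import *
from scipy.optimize import minimize
S=8
def T(p,q):
    c,s=np.cos(p[2]),np.sin(p[2]);q=np.asarray(q,float)
    return np.c_[p[0]+c*q[:,0]-s*q[:,1],p[1]+s*q[:,0]+c*q[:,1],q[:,2]+p[3]]
def rect(hx,hy,z,cx=0,cy=0): return [(cx-hx,cy-hy,z),(cx+hx,cy-hy,z),(cx+hx,cy+hy,z),(cx-hx,cy+hy,z)]
def disc(x,y,r,z): a=np.linspace(0,2*np.pi,24,endpoint=False);return [(x+r*np.cos(t),y+r*np.sin(t),z) for t in a]
PX=[(-.05,.014),(-.05,-.014),(.05,0)]
def side(poly,h): # top polygon and bottom polygon hull
    return [poly,[(a,b,c-h) for a,b,c in poly]]
FR=[('hull',side(rect(.065,.026,.014),.014),0),('poly',rect(.065,.026,.014),1),('poly',rect(.0295,.0145,.014),2)]+[('poly',disc(x,y,.0065,.014),3) for x,y in PX]
CO=[('hull',side(rect(.065,.031,.012),.012),0),('poly',rect(.065,.031,.012),1),('poly',disc(0,0,.0085,.012),3)]+[('poly',disc(x,y,.0065,.012),3) for x,y in PX]
BA=[('hull',side(rect(.095,.048,.012,.013),.012),0),('poly',rect(.095,.048,.012,.013),1)]
for x,y in PX:
    BA+=[('hull',side(disc(x,y,.0085,.032),.02),2),('hull',side(disc(x,y,.0048,.060),.028),3)]
def P(c,X): return np.array([proj(c,x) for x in X])
def render(c,mod,p,box):
    x0,y0,x1,y1=box;w,h=x1-x0,y1-y0
    lab=np.full((h*S,w*S),255,np.uint8)
    for k,poly,l in mod:
        pts=np.concatenate(poly) if k=='hull' else np.array(poly)
        uv=(P(c,T(p,pts))+.5-[x0,y0])*S
        uv=np.round(uv*16).astype(np.int32)
        if k=='hull': uv=cv2.convexHull(uv)
        cv2.fillConvexPoly(lab,uv.reshape(-1,1,2),l,shift=4)
    L=sorted(set(l for _,_,l in mod))+[255]
    return np.array([cv2.resize((lab==l).astype(np.float32),(w,h),interpolation=cv2.INTER_AREA) for l in L])
def cost(p,mod,views,ims,excl,blur=.6):
    tot=0
    for c,box in views:
        M=render(c,mod,p,box);M=np.array([cv2.GaussianBlur(m,(0,0),blur) for m in M])
        I=ims[c][box[1]:box[3],box[0]:box[2]].astype(float)
        w=np.ones(I.shape[:2],bool)
        for ec,ex in excl:
            if ec==c: w[max(0,ex[1]-box[1]):max(0,ex[3]-box[1]),max(0,ex[0]-box[0]):max(0,ex[2]-box[0])]=False
        A=M[:,w].T;B=I[w]
        x=np.linalg.lstsq(A,B,rcond=None)[0];r=np.abs(A@x-B)
        tot+=np.minimum(r,40).__pow__(2).mean()
    return tot
def fit(mod,p0,views,ims,excl=[],fz=False):
    f=lambda v:cost([v[0],v[1],v[2]/5,v[3] if fz else p0[3]],mod,views,ims,excl)
    best=None
    v0=np.array([p0[0],p0[1],p0[2]*5]+([p0[3]] if fz else []))
    for st in(.006,.003,.0015):
        s=[v0]+[v0+st*e for e in np.eye(len(v0))]
        s[3]=v0+np.eye(len(v0))[2]*st*20
        r=minimize(f,v0,method='Nelder-Mead',options=dict(initial_simplex=s,xatol=1e-5,fatol=1e-4,maxiter=250));v0=r.x
    return np.array([v0[0],v0[1],v0[2]/5,v0[3] if fz else p0[3]]),r.fun
def box(c,mod,p,m=6):
    uv=np.concatenate([P(c,T(p,np.concatenate(q) if k=='hull' else q)) for k,q,_ in mod])
    a=np.floor(uv.min(0)-m).astype(int);b=np.ceil(uv.max(0)+m).astype(int);return (a[0],a[1],b[0],b[1])
E
python3 - <<'E'
from fit import *
np.set_printoptions(precision=4,suppress=True)
im={c:cv2.imread(f'pics/{c}0.png') for c in('scene','top')}
for n,mod,p,vs,ex in(('frame',FR,[.464,.248,-.3,0],['top','scene'],[]),('cover',CO,[.543,-.238,.07,0],['top'],[]),('base',BA,[.525,-.02,.16,0],['top','scene'],[('top',(375,190,410,215)),('scene',(340,150,373,212))])):
    for v in [vs]+([[vs[0]],[vs[1]]] if len(vs)>1 else []):
      views=[(c,box(c,mod,p)) for c in v]
      for fz in([False,True] if len(v)>1 else [False]):
        print(n,v,fz,*fit(mod,p,views,im,ex,fz))
E
```

```text
Traceback (most recent call last):
  File "fit.py", line 48, in fit
    r=minimize(f,v0,method='Nelder-Mead',options=dict(initial_simplex=s,xatol=1e-5,fatol=1e-4,maxiter=250));v0=r.x
  File "fit.py", line 42, in <lambda>
    f=lambda v:cost([v[0],v[1],v[2]/5,v[3] if fz else p0[3]],mod,views,ims,excl)
               ~~~~^^^^^^^^^^^^^^^^^^^^^^^^^^^^^^^^^^^^^^^^^^^^^^^^^^^^^^^^^^^^^
  File "fit.py", line 32, in cost
    M=render(c,mod,p,box);M=np.array([cv2.GaussianBlur(m,(0,0),blur) for m in M])
  File "fit.py", line 23, in render
    uv=(P(c,T(p,pts))+.5-[x0,y0])*S
        ~^^^^^^^^^^^^
  File "fit.py", line 17, in P
    def P(c,X): return np.array([proj(c,x) for x in X])
                                 ~~~~^^^^^
  File "h.py", line 13, in proj
    k=cams.calibration(c);v=np.array(k['R'])@X+np.array(k['t']);return np.array([k['fx']*v[0]/v[2]+k['cx'],k['fy']*v[1]/v[2]+k['cy']])
ValueError: time passes only in moves, steps and waits
```

```bash
python3 - <<'E'
from cell import cams,monitor
import pickle;pickle.dump({c:cams.calibration(c) for c in('scene','top')},open('cal.pkl','wb'));print(monitor.state()['t'])
E
sed -i 's/cams.calibration(c)/CAL[c]/; 2a import pickle,os\nCAL=pickle.load(open("cal.pkl","rb"))' h.py
python3 - <<'E'
s=open('fit.py').read()
s=s.replace("def P(c,X): return np.array([proj(c,x) for x in X])","""def P(c,X):
    k=CAL[c];v=np.asarray(X)@np.array(k['R']).T+np.array(k['t']);return np.c_[k['fx']*v[:,0]/v[:,2]+k['cx'],k['fy']*v[:,1]/v[:,2]+k['cy']]""")
open('fit.py','w').write(s)
E
cat > run1.py <<'E'
from fit import *
np.set_printoptions(precision=4,suppress=True)
im={c:cv2.imread(f'pics/{c}0.png') for c in('scene','top')}
for n,mod,p,vs,ex in(('frame',FR,[.464,.248,-.3,0],['top','scene'],[]),('cover',CO,[.543,-.238,.07,0],['top'],[]),('base',BA,[.525,-.02,.16,0],['top','scene'],[('top',(375,190,410,215)),('scene',(340,150,373,212))])):
    for v in [vs]+([[vs[0]],[vs[1]]] if len(vs)>1 else []):
      views=[(c,box(c,mod,p)) for c in v]
      for fz in([False,True] if len(v)>1 else [False]):
        print(n,v,fz,*fit(mod,p,views,im,ex,fz))
E
time python3 run1.py
```

```text
1.6
frame ['top', 'scene'] False [ 0.4631  0.2505 -0.2832  0.    ] 706.4704768883437
frame ['top', 'scene'] True [ 0.4637  0.2504 -0.2914  0.0012] 704.5773111665653
frame ['top'] False [ 0.4639  0.2502 -0.2886  0.    ] 274.91762413539004
frame ['scene'] False [0.3571 0.2644 0.2593 0.    ] 308.6315492709509
cover ['top'] False [ 0.5434 -0.2368  0.0609  0.    ] 24.14940667878732
base ['top', 'scene'] False [ 0.516  -0.0157  0.1873  0.    ] 175.95512851091917
base ['top', 'scene'] True [ 0.5158 -0.0157  0.1859  0.001 ] 175.6854993624214
base ['top'] False [ 0.5163 -0.0152  0.1817  0.    ] 49.184894160567765
base ['scene'] False [ 0.5164 -0.0169  0.1945  0.    ] 123.06518445820099
real	0m18.853s
user	0m19.325s
sys	0m0.103s
```

```bash
cat >> fit.py <<'E'
def overlay(c,im,items,fn,bx,f=6):
    a=cv2.resize(im[bx[1]:bx[3],bx[0]:bx[2]],None,fx=f,fy=f,interpolation=cv2.INTER_NEAREST)
    for mod,p in items:
        for k,q,l in mod:
            for poly in (q if k=='hull' else [q]):
                uv=(P(c,T(p,poly))+.5-[bx[0],bx[1]])*f
                cv2.polylines(a,[np.round(uv).astype(np.int32).reshape(-1,1,2)],True,(0,255,0),1)
    cv2.imwrite(fn,a)
E
python3 - <<'E'
from fit import *
im={c:cv2.imread(f'pics/{c}0.png') for c in('scene','top')}
it=[(FR,[.4639,.2502,-.2886,0]),(CO,[.5434,-.2368,.0609,0]),(BA,[.5163,-.0155,.183,0])]
overlay('top',im['top'],it[2:],'pics/ov1.png',(360,190,415,275),7)
overlay('top',im['top'],it[:1],'pics/ov2.png',(285,225,325,280),8)
E
```

```text
(no output)
```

View pics/ov1.png

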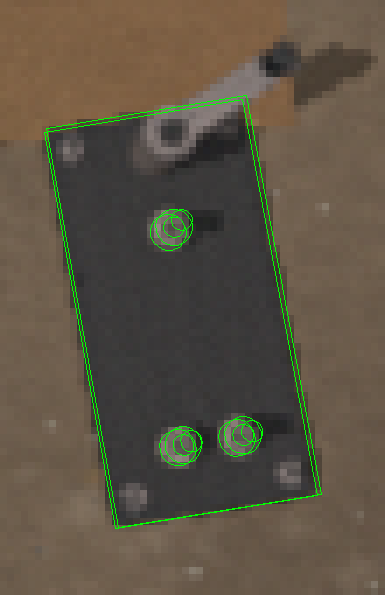

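View pics/ov2.png

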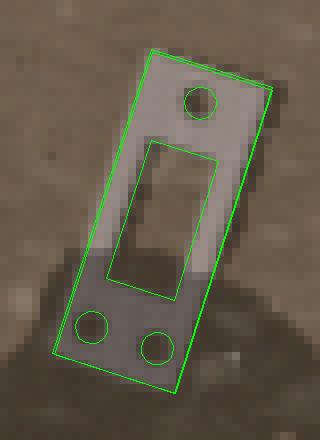

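{"method": "arm_command", "body": {"steps": [0.55,0.04,-0.065,-0.02,2,0.55,0.06,-0.1,-0.04,6,0.55,0.08,-0.135,-0.06,10,0.55,0.1,-0.17,-0.08,10,0.55,0.12,-0.2,-0.1,10,0.55,0.14,-0.235,-0.12,10,0.55,0.183,-0.308,-0.13,10.2,0.55,0.183,-0.308,-0.13,10.2], "newtons": 40}}

```text
t: 2.27
position: [0.4396, 0.2901, 0.1125]
orientation: [2.319, 1.57, -2.681]
contact_force: [1.4, 0.5, -0.1]
grip_width: 0.066
```

{"method": "arm_command", "body": {"steps": [0.55,0,0,0,0]}}

```text
t: 2.35
position: [0.442, 0.2851, 0.111]
orientation: [2.801, 1.568, -2.202]
contact_force: [0.9, 0.4, -0.0]
grip_width: 0.0659
```

Run:
```python
from fit import *
from scipy.spatial.transform import Rotation as Ro
np.set_printoptions(precision=4,suppress=True)
s=monitor.state();Z=Ro.from_euler('xyz',s['orientation']).as_matrix();print(s['t'],s['position'],np.degrees(np.arctan2(Z[1,2],Z[0,2])),Z[:,0],s['grip_width'],s['contact_force'])
for c in('top','scene'): cv2.imwrite(f'pics/{c}1.png',cams.capture(c))
a=cv2.imread('pics/top1.png')[200:290,270:430];cv2.imwrite('pics/t1c.png',cv2.resize(a,None,fx=4,fy=4))
a=cv2.imread('pics/scene1.png')[140:260,260:440];cv2.imwrite('pics/s1c.png',cv2.resize(a,None,fx=4,fy=4))
```

```text
2.35 [0.442  0.2851 0.111 ] 73.32915080408495 [-0.0014 -0.002  -1.    ] 0.06592165330161917 [ 0.9229  0.3713 -0.0377]
```

View pics/t1c.png

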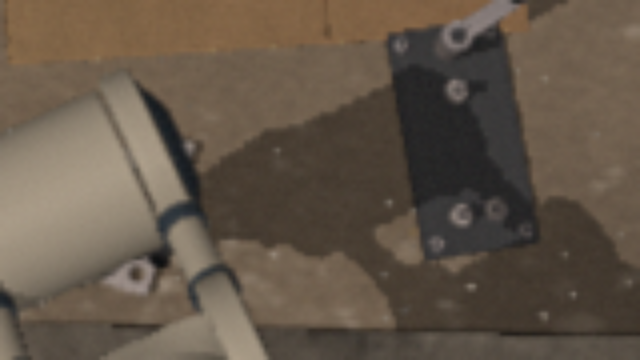

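View pics/s1c.png

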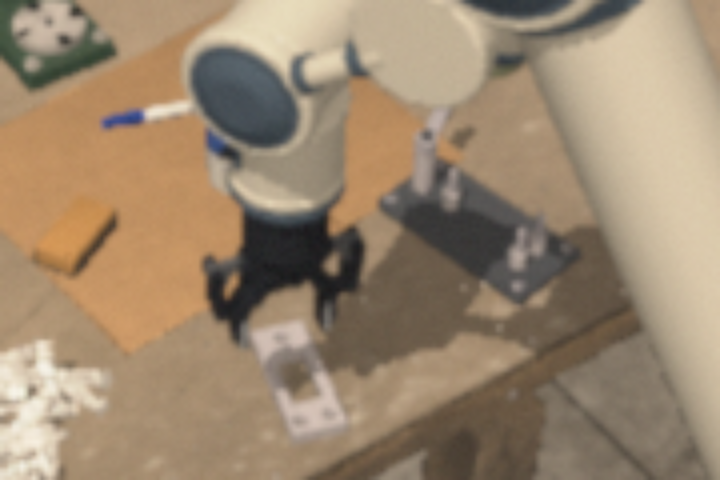

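Run:
```python
from fit import *
np.set_printoptions(precision=4,suppress=True)
im={c:cv2.imread(f'pics/{c}1.png') for c in('scene','top')}
p=[.463,.2502,-.2886,0]
r=fit(FR,p,[('scene',box('scene',FR,p,5))],im,[('scene',(310,200,324,228)),('scene',(338,190,352,223))]);print(r)
b=[.5163,-.0155,.183,0];ex=[('scene',(340,150,376,200))]
for n,v in((('s'),['scene']),('st',['top','scene'])):
  rb=fit(BA,b,[(c,box(c,BA,b,4)) for c in v],im,ex+[('top',(375,190,410,215))]);print(n,rb)
PINS=BA[2:]
for v in(['top'],['scene'],['top','scene']):
  rp=fit(PINS,b,[(c,box(c,PINS,b,2)) for c in v],im);print('pins',v,rp)
overlay('scene',im['scene'],[(FR,r[0]),(BA,rb[0])],'pics/ov3.png',(310,170,410,260),7)
```

```text
(array([ 0.4656,  0.2487, -0.2746,  0.    ]), np.float64(324.46894002100845))
s (array([ 0.5139, -0.0128,  0.2306,  0.    ]), np.float64(485.40075692109264))
st (array([ 0.5151, -0.0145,  0.1928,  0.    ]), np.float64(710.9971823126502))
pins ['top'] (array([ 0.5165, -0.0147,  0.1744,  0.    ]), np.float64(118.72465176435597))
pins ['scene'] (array([ 0.5174, -0.0191,  0.1713,  0.    ]), np.float64(750.7553154395841))
pins ['top', 'scene'] (array([ 0.5163, -0.016 ,  0.1669,  0.    ]), np.float64(885.152736965978))
```

View pics/ov3.png

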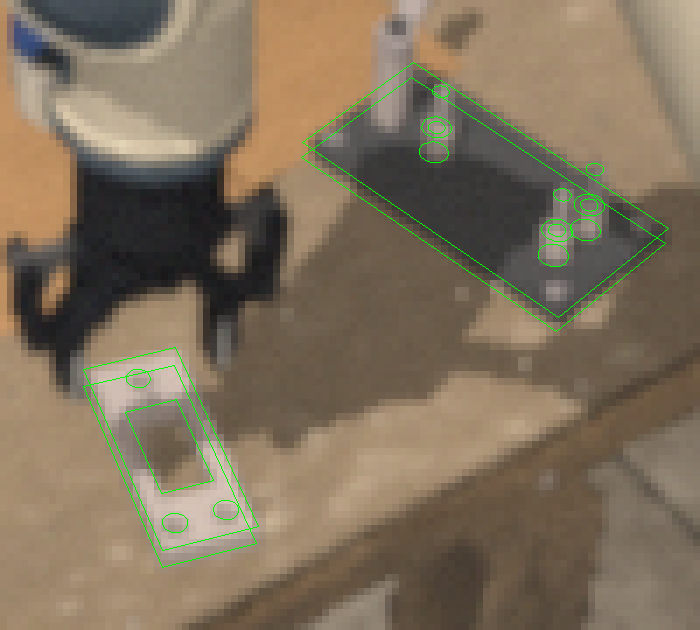

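{"method": "arm_command", "body": {"steps": [0.55,0.0225,-0.0355,-0.03,0.4,0.55,0.0225,-0.0355,-0.06,0.4,0.55,0.0225,-0.0355,-0.08,0.4,0.55,0.0225,-0.0355,-0.095,0.4,0.55,0.0225,-0.0355,-0.103,0.4,0.55,0.0225,-0.0355,-0.103,0.4,0.55,0.0225,-0.0355,-0.103,0.4]}}

```text
t: 3.03
position: [0.4627, 0.2541, 0.0097]
orientation: [2.243, 1.57, -2.751]
contact_force: [0.6, 0.5, 0.2]
grip_width: 0.0664
```

Run:
```python
from fit import *
for c in('scene',): cv2.imwrite(f'pics/{c}2.png',cams.capture(c))
a=cv2.imread('pics/scene2.png')[190:260,280:380];cv2.imwrite('pics/s2c.png',cv2.resize(a,None,fx=7,fy=7))
```

```text
(no output)
```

View pics/s2c.png

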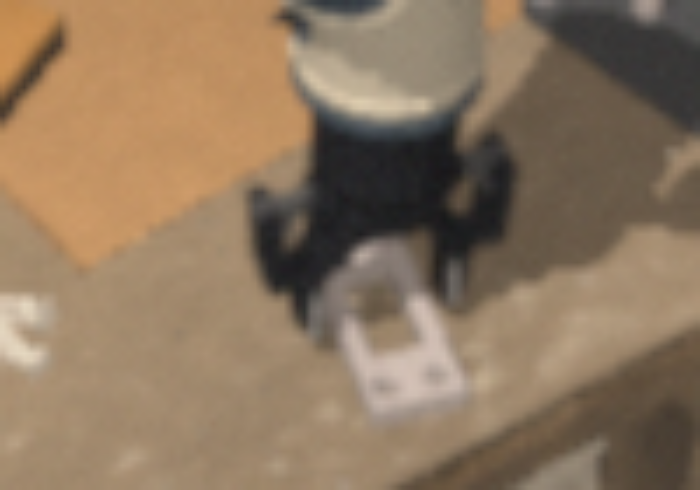

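{"method": "arm_command", "body": {"steps": [0.55,0.002,-0.0046,-0.004,0,0.55,0.002,-0.0046,-0.006,0,0.55,0.002,-0.0046,-0.006,0,0.1,0.002,-0.0046,-0.006,0,-0.1,0.002,-0.0046,-0.006,0,-0.1,0.002,-0.0046,-0.006,0,-0.1,0.002,-0.0046,-0.006,0,-0.1,0.002,-0.0046,-0.006,0]}}

```text
t: 3.75
position: [0.4652, 0.2495, 0.0046]
orientation: [-1.129, 1.57, 0.159]
contact_force: [-2.0, -2.3, 8.8]
grip_width: 0.0508
```

{"method": "arm_command", "body": {"steps": [-0.2,0,0,0.01,0,-0.2,0,0,0.02,0,-0.2,0,0,0.05,0,-0.2,0,0,0.08,0,-0.2,0,0,0.1,0], "newtons": 60}}

```text
t: 4.17
position: [0.4655, 0.2497, 0.1078]
orientation: [-0.944, 1.568, 0.344]
contact_force: [1.0, 1.2, -1.8]
grip_width: 0.0498
```

```bash
cat > look.py <<'E'
import sys
from fit import *
from scipy.spatial.transform import Rotation as Ro
np.set_printoptions(precision=4,suppress=True)
def st():
    s=monitor.state();Z=Ro.from_euler('xyz',s['orientation']).as_matrix();print(s['t'],s['position'],'jaw',np.degrees(np.arctan2(Z[1,2],Z[0,2])),'down',Z[:,0],s['grip_width'],s['contact_force']);return s
def snap(n,cs=('scene','top')):
    im={c:cams.capture(c) for c in cs}
    for c in cs: cv2.imwrite(f'pics/{c}{n}.png',im[c])
    return im
def crop(im,b,f,fn): cv2.imwrite(fn,cv2.resize(im[b[1]:b[3],b[0]:b[2]],None,fx=f,fy=f,interpolation=cv2.INTER_CUBIC))
E
python3 - <<'E'
from look import *
st();im=snap(3);crop(im['scene'],(270,150,410,260),5,'pics/s3c.png')
E
```

```text
4.1667 [0.4655 0.2497 0.1078] jaw 73.82032831002664 down [ 0.0022  0.0008 -1.    ] 0.04982918493003825 [ 0.9861  1.1816 -1.8152]
```

View pics/s3c.png

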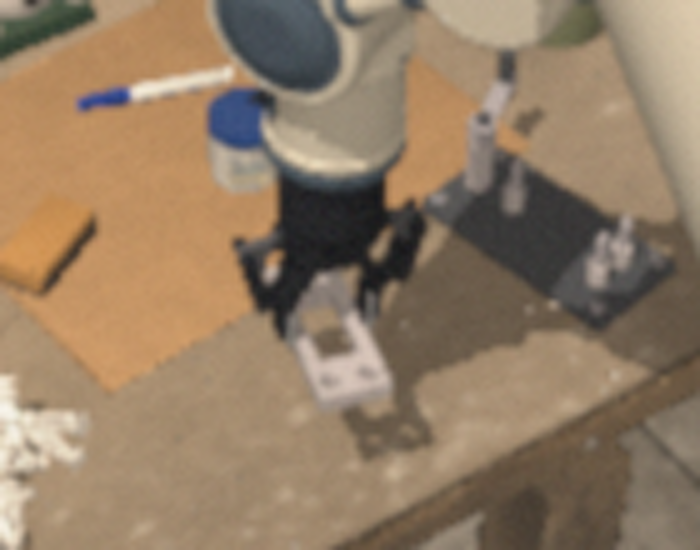

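{"method": "arm_command", "body": {"steps": [-0.2,0.008,-0.035,0.02,4,-0.2,0.016,-0.075,0.03,10,-0.2,0.024,-0.115,0.03,16,-0.2,0.032,-0.155,0.03,22,-0.2,0.04,-0.195,0.03,26.5,-0.2,0.046,-0.235,0.03,26.5,-0.2,0.0505,-0.265,0.03,26.5,-0.2,0.0505,-0.265,0.03,26.5]}}

```text
t: 4.93
position: [0.5184, -0.0207, 0.1386]
orientation: [-1.221, 1.564, 0.526]
contact_force: [0.8, 0.4, -1.4]
grip_width: 0.0499
```

{"method": "arm_command", "body": {"steps": [-0.2,0,0,0,0,-0.2,0,0,0,0]}}

```text
t: 5.1
position: [0.5181, -0.0214, 0.1385]
orientation: [-1.196, 1.565, 0.549]
contact_force: [0.2, 0.8, -0.9]
grip_width: 0.0497
```

Run:
```python
from look import *
st();im=snap(4);crop(im['scene'],(310,110,450,220),5,'pics/s4c.png');crop(im['top'],(330,180,450,280),5,'pics/t4c.png')
```

```text
5.1 [ 0.5181 -0.0214  0.1385] jaw 100.00917570328606 down [ 0.0051  0.0031 -1.    ] 0.04968460765647555 [ 0.2414  0.8    -0.9347]
```

View pics/s4c.png

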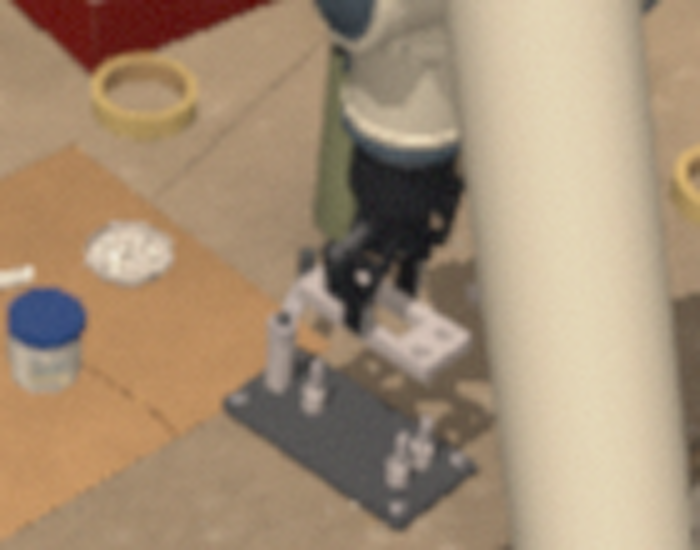

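View pics/t4c.png

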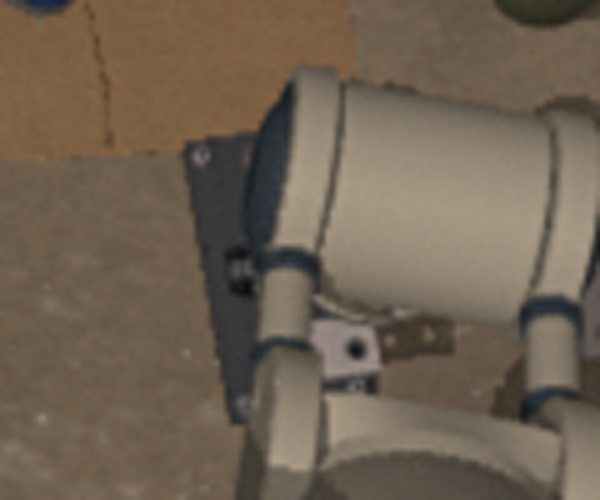

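Run:
```python
from look import *
im={c:cv2.imread(f'pics/{c}4.png') for c in('scene','top')}
b=[.5163,-.0155,.183,0];ex=[('scene',(340,150,372,182)),('scene',(380,160,420,185))]
PINS=BA[2:]
rb=fit(BA,b,[('scene',box('scene',BA,b,4))],im,ex);print('base',rb)
rp=fit(PINS,rb[0],[('scene',box('scene',PINS,rb[0],3))],im,[('scene',(390,100,450,190))]);print('pins',rp)
st()
p=[.5181,-.0214,.1745,.134]
f=None
for z in(.131,.134,.137):
    q=p[:3]+[z]
    print('frame',fit(FR,q,[('scene',box('scene',FR,q,3))],im,[('scene',(372,140,405,177))]))
f=fit(FR,p,[('scene',box('scene',FR,p,3))],im,[('scene',(372,140,405,177))])[0]
overlay('scene',im['scene'],[(BA,rb[0]),(FR,f)],'pics/ov4.png',(350,150,410,220),10)
```

```text
base (array([ 0.5176, -0.0194,  0.1851,  0.    ]), np.float64(202.2177602045113))
pins (array([ 0.5178, -0.0187,  0.1843,  0.    ]), np.float64(390.4445562514857))
5.2 [ 0.518  -0.02    0.1386] jaw 100.12272481098975 down [ 0.005   0.0034 -1.    ] 0.0499715512084364 [-0.5508  0.4963 -2.6479]
frame (array([ 0.5188, -0.0212,  0.2497,  0.131 ]), np.float64(487.90100560040634))
frame (array([ 0.5165, -0.0196,  0.2383,  0.134 ]), np.float64(466.71240924743967))
frame (array([ 0.5137, -0.0158,  0.2616,  0.137 ]), np.float64(466.56519668225883))
```

View pics/ov4.png

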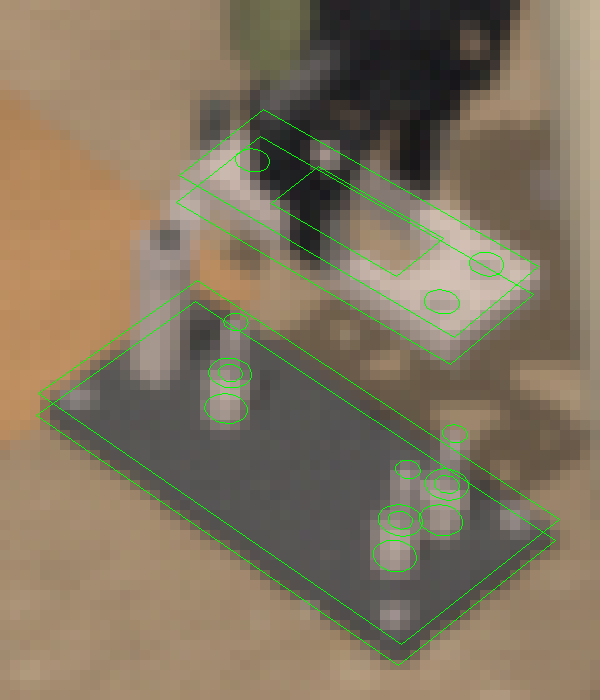

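{"method": "arm_command", "body": {"steps": [-0.2,-0.001,0.002,-0.02,0.3,-0.2,-0.001,0.002,-0.04,0.3,-0.2,-0.001,0.002,-0.06,0.3,-0.2,-0.001,0.002,-0.06,0.3,-0.2,-0.001,0.002,-0.06,0.3]}}

```text
t: 5.62
position: [0.5163, -0.0169, 0.0782]
orientation: [-0.815, 1.566, 0.939]
contact_force: [0.7, -0.5, -2.0]
grip_width: 0.0499
```

Run:
```python
from look import *
st();im=snap(5);crop(im['scene'],(345,140,425,220),9,'pics/s5c.png');crop(im['top'],(330,180,450,280),6,'pics/t5c.png')
for n in('frame_centre','seat','keeper_pivot','keeper_peg'):
  for c in('scene','top'): print(n,c,[(r['point'],round(r['p'],2)) for r in spot_point(c,n)][:3])
st()
```

```text
5.6167 [ 0.5163 -0.0169  0.0782] jaw 100.50575270791585 down [ 0.0028  0.0038 -1.    ] 0.049925889744441496 [ 0.6666 -0.5007 -1.9795]
frame_centre scene [([219.1, 283.8], 0.59), ([385.0, 183.2], 0.58), ([380.1, 155.6], 0.33)]
frame_centre top [([165.0, 243.5], 0.59), ([391.4, 235.3], 0.41)]
seat scene [([379.0, 193.6], 0.57)]
seat top [([389.1, 237.3], 0.76)]
keeper_pivot scene [([365.4, 173.0], 0.68), ([380.8, 193.4], 0.68)]
keeper_pivot top [([382.4, 207.7], 0.68)]
keeper_peg scene []
keeper_peg top [([398.3, 196.7], 0.43)]
6.1167 [ 0.5172 -0.018   0.0789] jaw 100.42050884191694 down [ 0.0055  0.0033 -1.    ] 0.04940394203718305 [ 0.4133 -0.1888 -1.3488]
```

View pics/s5c.png

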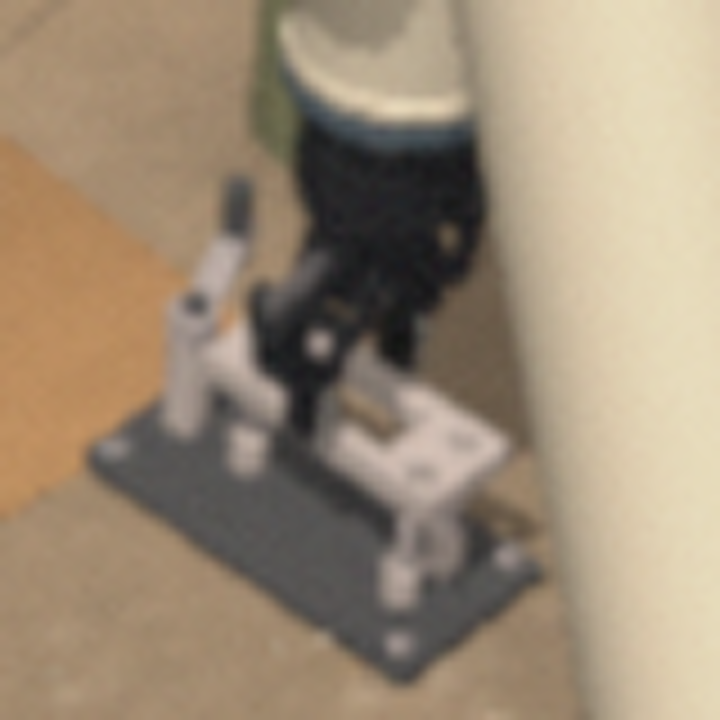

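View pics/t5c.png

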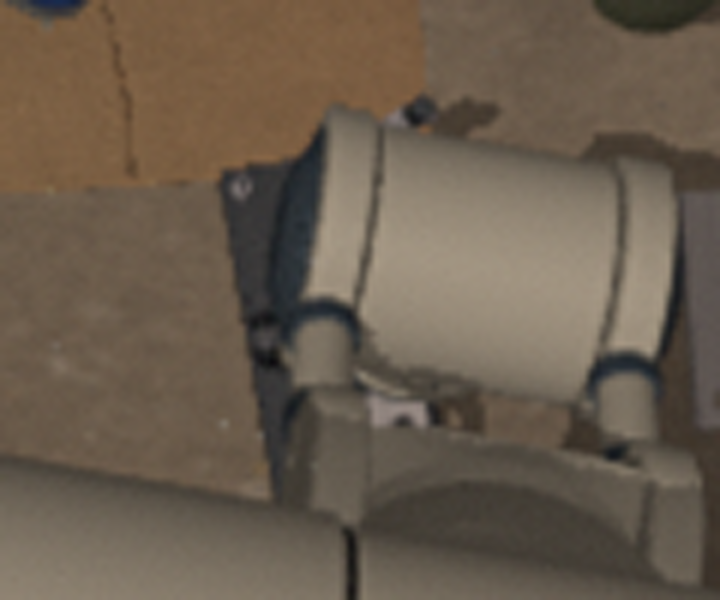

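```bash
cat >> fit.py <<'E'
def fitxy(mod,p0,views,ims,excl=[]):
    f=lambda v:cost([v[0],v[1],p0[2],p0[3]],mod,views,ims,excl)
    v0=np.array(p0[:2])
    for st in(.006,.003,.0015):
        r=minimize(f,v0,method='Nelder-Mead',options=dict(initial_simplex=[v0,v0+[st,0],v0+[0,st]],xatol=1e-5,fatol=1e-4));v0=r.x
    return np.array([*v0,p0[2],p0[3]]),r.fun
E
python3 - <<'E'
from look import *
im={c:cv2.imread(f'pics/{c}5.png') for c in('scene','top')}
# restrict to plate -x end (right/lower) + left end below gripper
mk=lambda bx:[('scene',(372,140,384,192)),('scene',(384,140,394,184)),('scene',(340,140,372,175))]
for z in(.0725,.0742,.076):
  for yw in(.175,.183,.19):
    p=[.5163,-.0169,yw,z]
    r=fitxy(FR,p,[('scene',box('scene',FR,p,2))],im,mk(0));print(z,yw,r)
p=[.5163,-.0169,.183,.0742];r=fitxy(FR,p,[('scene',box('scene',FR,p,2))],im,mk(0))[0]
overlay('scene',im['scene'],[(FR,r)],'pics/ov5.png',(350,160,410,220),10)
b=[.5177,-.019,.1847,0]
overlay('scene',im['scene'],[(BA,b)],'pics/ov5b.png',(350,160,410,220),10)
E
```

```text
0.0725 0.175 (array([ 0.5162, -0.0193,  0.175 ,  0.0725]), np.float64(349.23850969412035))
0.0725 0.183 (array([ 0.5161, -0.0189,  0.183 ,  0.0725]), np.float64(348.87399325152245))
0.0725 0.19 (array([ 0.5158, -0.0189,  0.19  ,  0.0725]), np.float64(348.5820089914568))
0.0742 0.175 (array([ 0.5149, -0.018 ,  0.175 ,  0.0742]), np.float64(354.61673655882737))
0.0742 0.183 (array([ 0.5149, -0.0174,  0.183 ,  0.0742]), np.float64(353.9077954831435))
0.0742 0.19 (array([ 0.515 , -0.0175,  0.19  ,  0.0742]), np.float64(353.37029101307246))
0.076 0.175 (array([ 0.5135, -0.0167,  0.175 ,  0.076 ]), np.float64(354.01113813030446))
0.076 0.183 (array([ 0.5135, -0.0161,  0.183 ,  0.076 ]), np.float64(353.07439725934995))
0.076 0.19 (array([ 0.5133, -0.0159,  0.19  ,  0.076 ]), np.float64(352.3039710513968))
```

View pics/ov5.png

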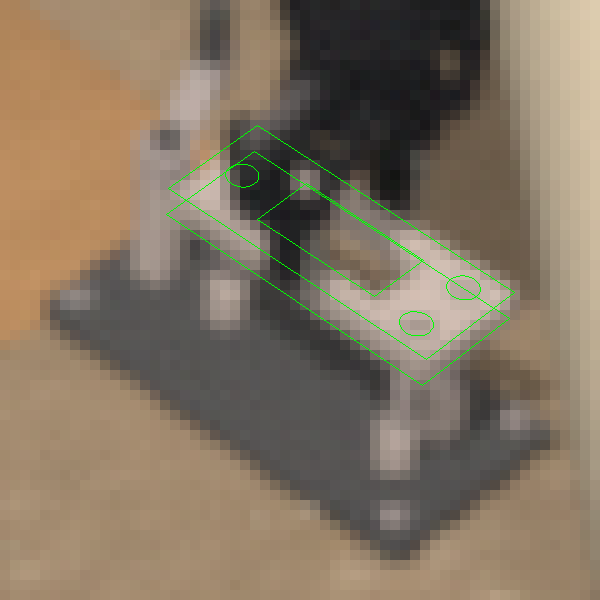

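View pics/ov5b.png

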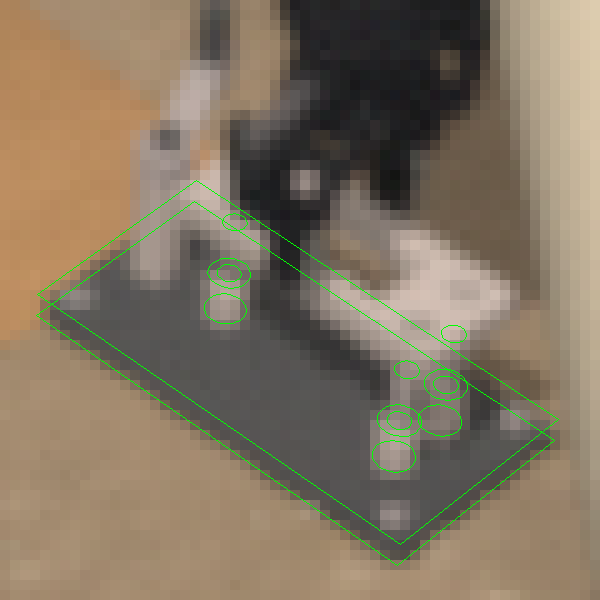

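Run:
```python
from look import *
out={}
for n in(4,5):
  g=cv2.imread(f'pics/scene{n}.png')
  gr=cv2.cvtColor(g,cv2.COLOR_BGR2GRAY)
  c=np.clip(gr,80,115);im={'scene':np.dstack([c]*3)}
  if n==4: ex=[('scene',(340,140,374,190)),('scene',(374,150,420,184))]
  else: ex=[('scene',(340,140,374,190)),('scene',(374,150,402,202)),('scene',(402,150,420,200))]
  b=[.5165,-.017,.183,0]
  M=[(k,q,{0:1,1:1,2:2,3:2}[l]) for k,q,l in BA] if n==4 else [(k,q,1) for k,q,l in BA[:2]]+[(BA[2][0],BA[2][1],2)]
  r=fit(M,b,[('scene',box('scene',BA,b,3))],im,ex);print(n,r)
  r2=fitxy(M,[*b[:2],.183,0],[('scene',box('scene',BA,b,3))],im,ex);print(n,r2)
  overlay('scene',g,[(BA,r2[0])],f'pics/ov6_{n}.png',(350,160,410,220),10)
# top image0
g=cv2.imread('pics/top0.png');gr=cv2.cvtColor(g,cv2.COLOR_BGR2GRAY)
print(gr[225:235,375:405].mean(),gr[240,360:366])
c=np.clip(gr,55,90);im={'top':np.dstack([c]*3)}
M=[(k,q,{0:1,1:1,2:2,3:2}[l]) for k,q,l in BA]
b=[.5165,-.017,.183,0]
r=fit(M,b,[('top',box('top',BA,b,3))],im,[('top',(375,190,410,215))]);print('top',r)
overlay('top',g,[(BA,r[0])],f'pics/ov6_t.png',(360,205,415,275),9)
```

```text
4 (array([ 0.5181, -0.0197,  0.1663,  0.    ]), np.float64(48.592992068411085))
4 (array([ 0.5183, -0.0196,  0.183 ,  0.    ]), np.float64(49.17061944967373))
5 (array([ 0.5167, -0.0187,  0.1671,  0.    ]), np.float64(29.280121646373946))
5 (array([ 0.517 , -0.0191,  0.183 ,  0.    ]), np.float64(29.861212534953104))
63.52 [98 96 95 99 96 96]
top (array([ 0.5159, -0.0148,  0.1805,  0.    ]), np.float64(22.276585012285242))
```

View pics/ov6_4.png

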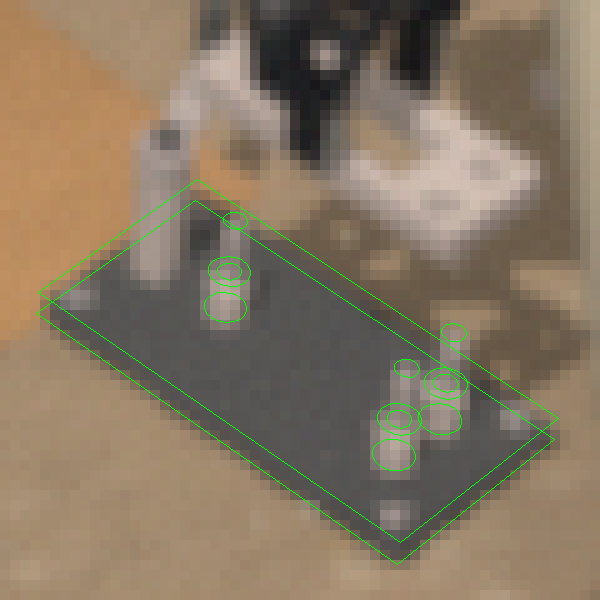

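View pics/ov6_t.png

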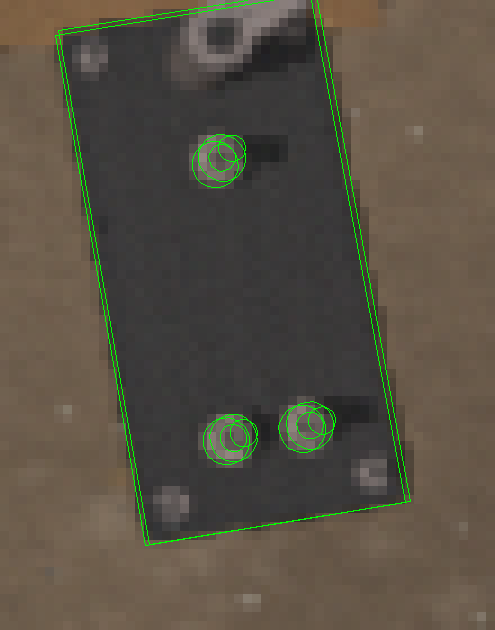

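{"method": "arm_command", "body": {"steps": [-0.2,0.0004,0.001,-0.005,0,-0.2,0.0004,0.001,-0.01,0,-0.2,0.0004,0.001,-0.013,0,-0.2,0.0004,0.001,-0.016,0,-0.2,0.0004,0.001,-0.018,0,-0.2,0.0004,0.001,-0.018,0]}}

```text
t: 6.62
position: [0.5173, -0.0168, 0.0603]
orientation: [-1.078, 1.565, 0.675]
contact_force: [-0.2, 2.0, -3.2]
grip_width: 0.0499
```

Run:
```python
from look import *
st();im=snap(6,('scene',));crop(im['scene'],(345,150,425,220),10,'pics/s6c.png')
st()
```

```text
6.6167 [ 0.5173 -0.0168  0.0603] jaw 100.41190826265314 down [ 0.0047  0.0037 -1.    ] 0.049939890490085466 [-0.1557  1.991  -3.1945]
6.6667 [ 0.5174 -0.0168  0.0605] jaw 100.41711865406562 down [ 0.0048  0.0037 -1.    ] 0.04991443931421111 [ 0.2803  2.4684 -3.8003]
```

View pics/s6c.png

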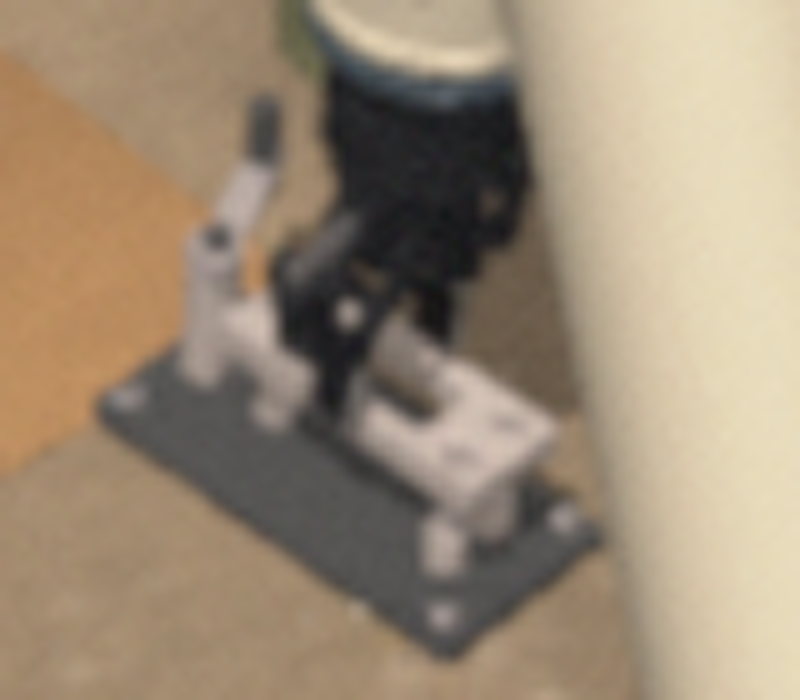

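{"method": "arm_command", "body": {"steps": [-0.2,0,0.0006,-0.003,0,-0.2,0,0.0006,-0.006,0,-0.2,0,0.0006,-0.009,0,-0.2,0,0.0006,-0.011,0,-0.2,0,0.0006,-0.011,0]}}

```text
t: 7.08
position: [0.5171, -0.0163, 0.049]
orientation: [-1.03, 1.565, 0.723]
contact_force: [-0.2, -0.3, -2.7]
grip_width: 0.0498
```

{"method": "arm_command", "body": {"steps": [-0.2,0,0,-0.003,0,-0.2,0,0,-0.006,0,-0.2,0,0,-0.009,0,-0.2,0,0,-0.0115,0,-0.2,0,0,-0.0115,0]}}

```text
t: 7.5
position: [0.517, -0.0162, 0.0371]
orientation: [-0.962, 1.566, 0.791]
contact_force: [-0.5, 1.0, -2.3]
grip_width: 0.0495
```

{"method": "arm_command", "body": {"steps": [-0.2,0,0,-0.001,0,-0.2,0,0,-0.002,0,-0.2,0,0,-0.002,0]}}

```text
t: 7.75
position: [0.5172, -0.0162, 0.0366]
orientation: [-1.126, 1.565, 0.626]
contact_force: [-7.8, 1.2, 35.5]
grip_width: 0.05
```

{"method": "arm_command", "body": {"steps": [-0.2,0,0,0.001,0,0.0,0,0,0.001,0,0.4,0,0,0.001,0,0.55,0,0,0.001,0,0.55,0,0,0.001,0]}}

```text
t: 8.17
position: [0.5172, -0.0163, 0.0374]
orientation: [-1.109, 1.565, 0.644]
contact_force: [-0.7, -0.1, 0.0]
grip_width: 0.0665
```

{"method": "arm_command", "body": {"steps": [0.55,0,0,0.01,0,0.55,0,0,0.03,0,0.55,0,0,0.06,0,0.55,0,0,0.1,0,0.85,0,-0.03,0.12,0,0.85,0.01,-0.07,0.12,-1,0.85,0.01,-0.11,0.12,-3,0.85,0.015,-0.15,0.12,-6]}}

```text
t: 8.83
position: [0.5319, -0.1678, 0.1588]
orientation: [-1.249, 1.564, 0.398]
contact_force: [1.3, -0.4, -0.8]
grip_width: 0.0788
```

Run:
```python
from look import *
st();im=snap(7);crop(im['scene'],(345,150,425,220),9,'pics/s7c.png');crop(im['top'],(350,180,480,280),6,'pics/t7c.png')
```

```text
8.8333 [ 0.5319 -0.1678  0.1588] jaw 94.40357855562372 down [ 0.0061  0.0026 -1.    ] 0.07875481186834586 [ 1.3263 -0.416  -0.8089]
```

View pics/s7c.png

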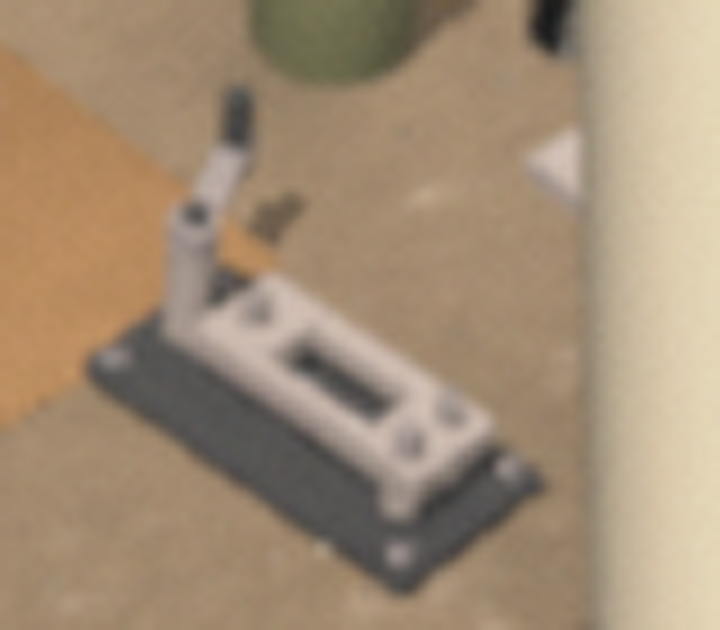

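View pics/t7c.png

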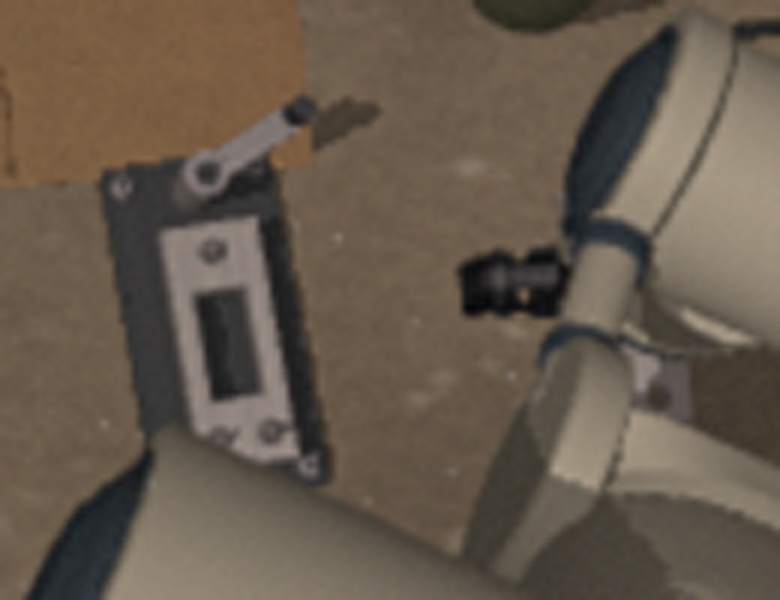

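{"method": "arm_command", "body": {"steps": [0.9,0.006,-0.035,0,-0.9,0.9,0.0128,-0.0702,-0.03,-0.9,0.9,0.0128,-0.0702,-0.06,-0.9,0.9,0.0128,-0.0702,-0.09,-0.9,0.9,0.0128,-0.0702,-0.12,-0.9,0.9,0.0128,-0.0702,-0.12,-0.9,0.9,0.0128,-0.0702,-0.12,-0.9]}}

```text
t: 9.52
position: [0.5451, -0.2411, 0.0382]
orientation: [-1.176, 1.565, 0.45]
contact_force: [-0.5, -1.1, 0.9]
grip_width: 0.0812
```

Run:
```python
from look import *
st();im=snap(8);crop(im['scene'],(380,90,480,190),7,'pics/s8c.png');crop(im['top'],(400,190,500,290),7,'pics/t8c.png')
```

```text
9.5167 [ 0.5451 -0.2411  0.0382] jaw 93.16704258498493 down [ 0.0049  0.0024 -1.    ] 0.08119331694115375 [-0.4874 -1.1163  0.8875]
```

View pics/s8c.png

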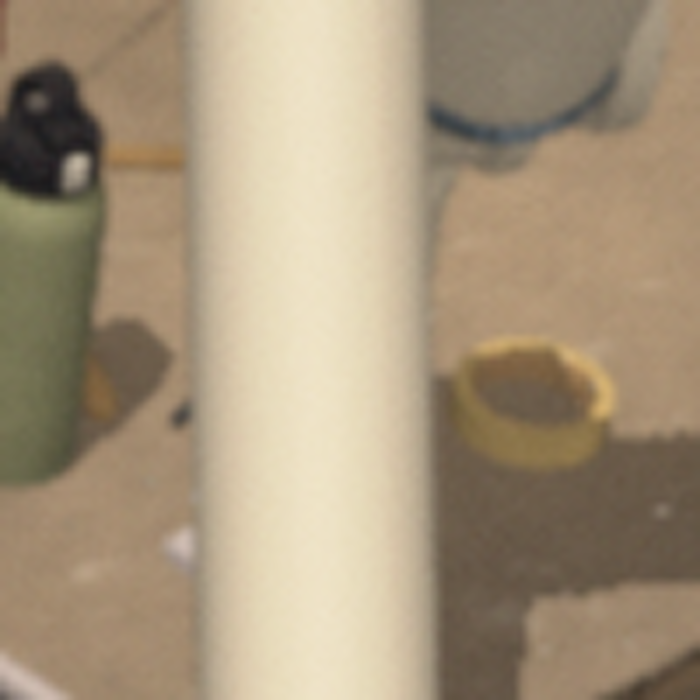

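View pics/t8c.png

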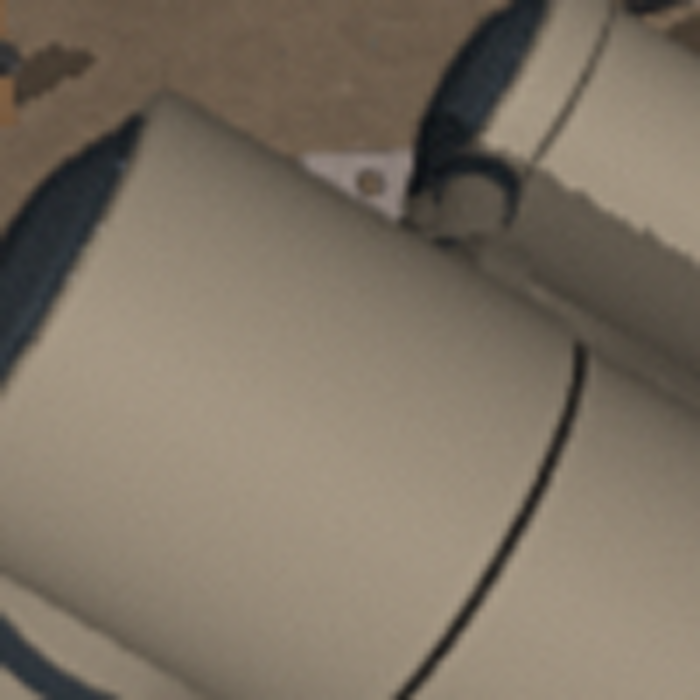

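{"method": "arm_command", "body": {"steps": [0.9,-0.0004,0.003,0,0.3,0.9,-0.0004,0.003,-0.01,0.3,0.9,-0.0004,0.003,-0.02,0.3,0.9,-0.0004,0.003,-0.027,0.3,0.9,-0.0004,0.003,-0.033,0.3,0.9,-0.0004,0.003,-0.033,0.3], "newtons": 40}}

```text
t: 10.12
position: [0.5456, -0.2385, 0.0057]
orientation: [-1.481, 1.564, 0.15]
contact_force: [0.1, -0.1, 0.1]
grip_width: 0.0806
```

{"method": "arm_command", "body": {"steps": [0.6,0,0,0,0,0.4,0,0,0,0,0.2,0,0,0,0,0.1,0,0,0,0,0.1,0,0,0,0]}}

```text
t: 10.53
position: [0.5454, -0.2384, 0.0062]
orientation: [-1.465, 1.564, 0.167]
contact_force: [-2.2, 1.3, 5.9]
grip_width: 0.0587
```

{"method": "arm_command", "body": {"steps": [0,0,0,0.01,0,0,0,0,0.03,0,0,0,0,0.07,0,0,0,0,0.11,0,0,0,0,0.14,0,0,0,0,0.14,0], "newtons": 60}}

```text
t: 11.03
position: [0.5482, -0.2399, 0.1534]
orientation: [-1.866, 1.555, -0.234]
contact_force: [1.1, -0.6, 0.3]
grip_width: 0.0428
```

Run:
```python
from look import *
st()
```

```text
11.0333 [ 0.5482 -0.2399  0.1534] jaw 93.4801148673348 down [ 0.0155 -0.0037 -0.9999] 0.04278140640174833 [ 1.0936 -0.6472  0.2506]
```

{"method": "arm_command", "body": {"steps": [0.9,0,0.04,0.03,0,0.9,-0.01,0.08,0.05,0,0.9,-0.02,0.12,0.05,0,0.9,-0.03,0.16,0.05,0,0.9,-0.04,0.2,0.05,0,0.9,-0.05,0.24,0.05,0,0.9,-0.06,0.28,0.05,0,0.9,-0.07,0.32,0.05,0]}}

```text
t: 11.7
position: [0.48, 0.071, 0.2043]
orientation: [-1.846, 1.554, -0.215]
contact_force: [1.4, 0.4, 0.2]
grip_width: 0.081
```

Run:
```python
from look import *
st();im=snap(9);crop(im['scene'],(340,90,480,220),5,'pics/s9c.png');crop(im['top'],(340,180,500,290),5,'pics/t9c.png')
```

```text
11.7 [0.48   0.071  0.2043] jaw 93.46371291706481 down [ 0.0168 -0.0037 -0.9999] 0.08099245820157229 [1.4034 0.3676 0.1575]
```

View pics/s9c.png

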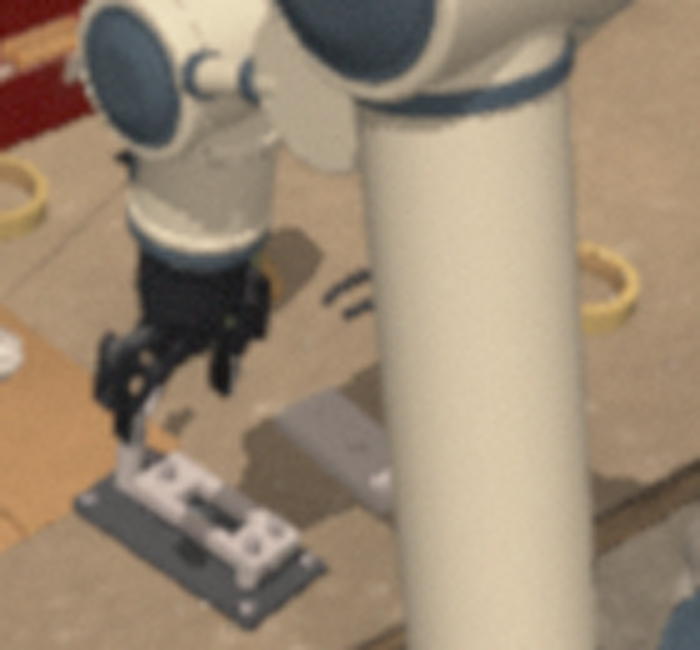

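View pics/t9c.png

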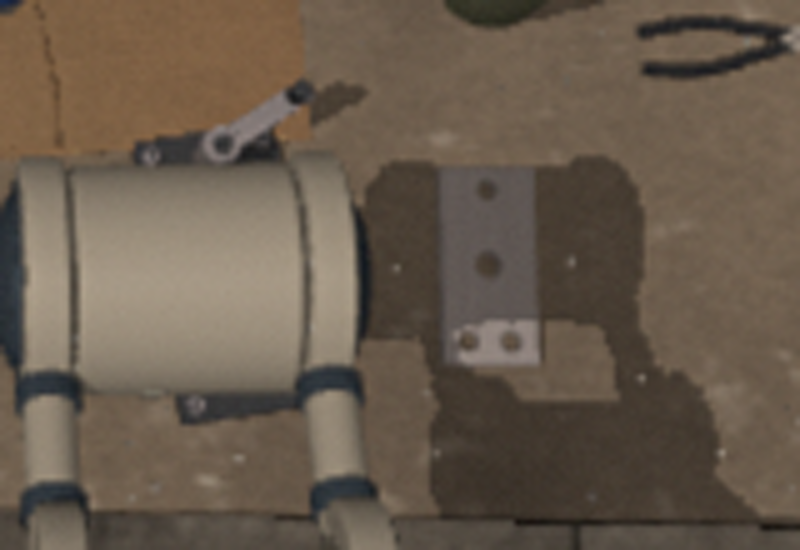

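Run:
```python
from look import *
g=cv2.imread('pics/top9.png').astype(np.float32)
g=cv2.GaussianBlur(g,(0,0),.5)
r=(g[:,:,0]+1)/(g[:,:,2]+1)*150
im={'top':np.dstack([r]*3)}
crop(np.clip(im['top'],0,255).astype(np.uint8),(410,200,470,270),8,'pics/t9r.png')
M=CO[:2]
p=[.540,-.187,.02,0]
for M,q in((CO[:2],p),):
  a=fit(M,q,[('top',box('top',CO,q,6))],im);print(a)
overlay('top',cv2.imread('pics/top9.png'),[(CO,a[0])],'pics/ov9.png',(410,200,470,270),8)
g=cv2.imread('pics/scene9.png').astype(np.float32);g=cv2.GaussianBlur(g,(0,0),.5)
im['scene']=np.dstack([(g[:,:,0]+1)/(g[:,:,2]+1)*150]*3)
b=box('scene',CO,p,4);print(b)
a2=fitxy(CO[:2],[*a[0][:3],0],[('scene',(b[0],b[1],416,b[3]))],im);print(a2)
overlay('scene',cv2.imread('pics/scene9.png'),[(CO,a2[0])],'pics/ov9s.png',(380,150,440,210),8)
# frame seated reference fit in top7
g=cv2.imread('pics/top7.png').astype(np.float32);
p=[.516,-.015,.182,.032]
print('frame seated top7',fitxy(FR,p,[('top',box('top',FR,p,3))],{'top':g},[('top',(360,249,400,280))]))
g=cv2.imread('pics/scene7.png').astype(np.float32);
print('scene7',fitxy(FR,p,[('scene',box('scene',FR,p,3))],{'scene':g}))
```

```text
(array([ 0.5362, -0.1835,  0.0109,  0.    ]), np.float64(10.53661481116838))
(np.int64(389), np.int64(161), np.int64(431), np.int64(196))
(array([ 0.5338, -0.1857,  0.0109,  0.    ]), np.float64(23.36348778276198))
frame seated top7 (array([ 0.516 , -0.0148,  0.182 ,  0.032 ]), np.float64(194.1027060165106))
scene7 (array([ 0.5143, -0.0171,  0.182 ,  0.032 ]), np.float64(537.2470614839245))
```

View pics/ov9.png

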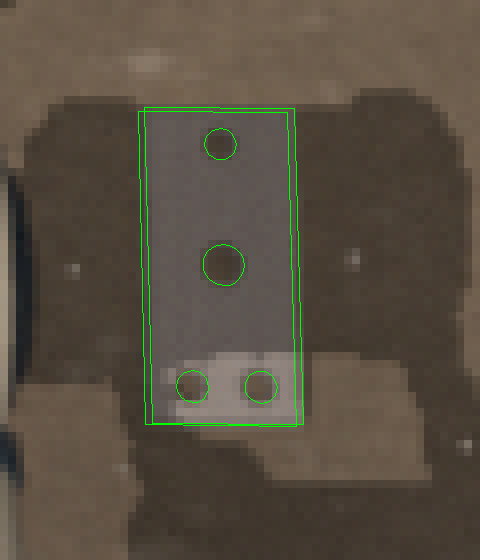

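View pics/ov9s.png

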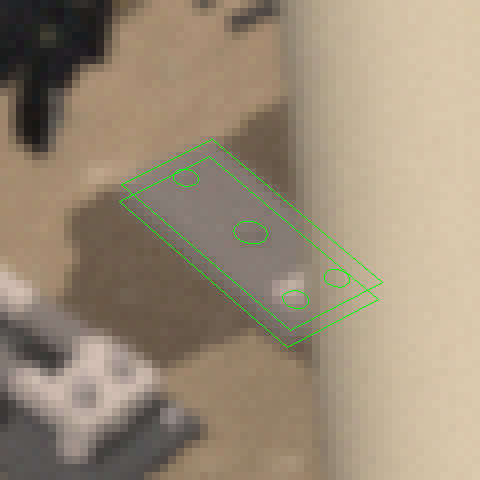

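{"method": "arm_command", "body": {"steps": [0.7,0.009,-0.04,0,-1,0.7,0.018,-0.08,0,-2,0.7,0.027,-0.12,0,-2.9,0.7,0.036,-0.16,0,-2.9,0.7,0.045,-0.2,0,-2.9,0.7,0.0574,-0.24,0,-2.9,0.7,0.0574,-0.256,-0.02,-2.9,0.7,0.0574,-0.256,-0.05,-2.9]}}

```text
t: 12.47
position: [0.5385, -0.1873, 0.1564]
orientation: [-1.901, 1.548, -0.319]
contact_force: [0.6, -0.7, -0.8]
grip_width: 0.0728
```

{"method": "arm_command", "body": {"steps": [0.7,0,0,-0.02,0,0.7,0,0,-0.05,0,0.7,0,0,-0.08,0,0.7,0,0,-0.1,0,0.7,0,0,-0.1,0,0.7,0,0,-0.1,0]}}

```text
t: 12.97
position: [0.5382, -0.1875, 0.0565]
orientation: [-1.895, 1.549, -0.313]
contact_force: [0.1, 0.1, 0.4]
grip_width: 0.0729
```

Run:
```python
from look import *
st()
```

```text
12.9667 [ 0.5382 -0.1875  0.0565] jaw 90.63746440753428 down [ 0.0205 -0.0066 -0.9998] 0.0729001334203536 [0.103  0.1236 0.3705]
```

{"method": "arm_command", "body": {"steps": [0.7,-0.0008,0.0025,-0.01,0,0.7,-0.0008,0.0025,-0.025,0,0.7,-0.0008,0.0025,-0.04,0,0.7,-0.0008,0.0025,-0.05,0,0.7,-0.0008,0.0025,-0.053,0,0.7,-0.0008,0.0025,-0.053,0]}}

```text
t: 13.47
position: [0.5374, -0.1851, 0.0036]
orientation: [-1.896, 1.549, -0.314]
contact_force: [-0.6, -0.3, 0.5]
grip_width: 0.0724
```

{"method": "arm_command", "body": {"steps": [0.7,0,0,-0.003,0,0.7,0,0,-0.006,0,0.7,0,0,-0.006,0]}}

```text
t: 13.72
position: [0.5376, -0.1851, -0.0024]
orientation: [-1.899, 1.549, -0.317]
contact_force: [-0.6, 1.0, -0.2]
grip_width: 0.0724
```

{"method": "arm_command", "body": {"steps": [0.5,0,0,0,0,0.4,0,0,0,0,0.3,0,0,0,0,0.2,0,0,0,0,0.2,0,0,0,0,0.2,0,0,0,0], "newtons": 40}}

```text
t: 14.22
position: [0.5377, -0.1852, -0.0018]
orientation: [-1.902, 1.548, -0.32]
contact_force: [-1.3, 0.6, 6.9]
grip_width: 0.0609
```

{"method": "arm_command", "body": {"steps": [0.1,0,0,0.004,0,0.1,0,0,0.01,0,0.1,0,0,0.02,0,0.1,0,0,0.03,0,0.1,0,0,0.03,0], "newtons": 60}}

```text
t: 14.63
position: [0.5387, -0.1857, 0.0305]
orientation: [-1.915, 1.545, -0.333]
contact_force: [0.9, -0.7, -1.2]
grip_width: 0.06
```

{"method": "arm_command", "body": {"steps": [0.1,0,0,0.02,0,0.1,0,0,0.05,0,0.1,0,0,0.08,0,0.1,0,0,0.105,0,0.1,0,0,0.105,0,0.1,0,0,0.105,0]}}

```text
t: 15.13
position: [0.5394, -0.1859, 0.1369]
orientation: [-1.926, 1.542, -0.344]
contact_force: [0.2, 0.5, -1.5]
grip_width: 0.0603
```

Run:
```python
from look import *
st()
```

```text
15.1333 [ 0.5394 -0.1859  0.1369] jaw 90.64251115200763 down [ 0.0266 -0.0095 -0.9996] 0.06033034219245506 [ 0.1666  0.5318 -1.521 ]
```

{"method": "arm_command", "body": {"steps": [0.1,-0.004,0.035,0,2,0.1,-0.008,0.07,0,5,0.1,-0.012,0.105,0,8,0.1,-0.017,0.14,0,9.8,0.1,-0.0222,0.1696,0,9.8,0.1,-0.0222,0.1696,0,9.8,0.1,-0.0222,0.1696,0,9.8]}}

```text
t: 15.72
position: [0.5162, -0.0149, 0.1359]
orientation: [-1.929, 1.545, -0.174]
contact_force: [0.2, -0.6, -2.5]
grip_width: 0.06
```

Run:
```python
from look import *
st();im=snap(10,('scene',));crop(im['scene'],(345,130,425,220),8,'pics/s10c.png')
```

```text
15.7167 [ 0.5162 -0.0149  0.1359] jaw 100.59054117207549 down [ 0.0259 -0.0045 -0.9997] 0.05999690226605457 [ 0.1797 -0.6233 -2.497 ]
```

View pics/s10c.png

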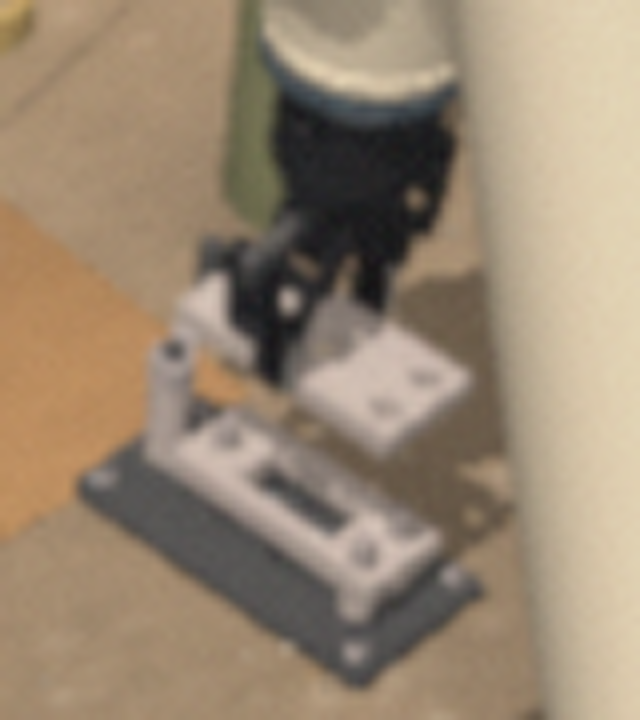

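{"method": "arm_command", "body": {"steps": [0.1,0.001,-0.0014,-0.02,-0.1,0.1,0.001,-0.0014,-0.04,-0.1,0.1,0.001,-0.0014,-0.055,-0.1,0.1,0.001,-0.0014,-0.066,-0.1,0.1,0.001,-0.0014,-0.066,-0.1,0.1,0.001,-0.0014,-0.066,-0.1]}}

```text
t: 16.27
position: [0.5175, -0.0182, 0.0695]
orientation: [-1.939, 1.545, -0.187]
contact_force: [0.4, 1.1, -1.1]
grip_width: 0.0603
```

Run:
```python
from look import *
st();im=snap(11,('scene',));crop(im['scene'],(345,140,425,220),9,'pics/s11c.png')
```

```text
16.2667 [ 0.5175 -0.0182  0.0695] jaw 100.34433810698053 down [ 0.025  -0.0047 -0.9997] 0.0602974779536975 [ 0.4316  1.1002 -1.139 ]
```

View pics/s11c.png

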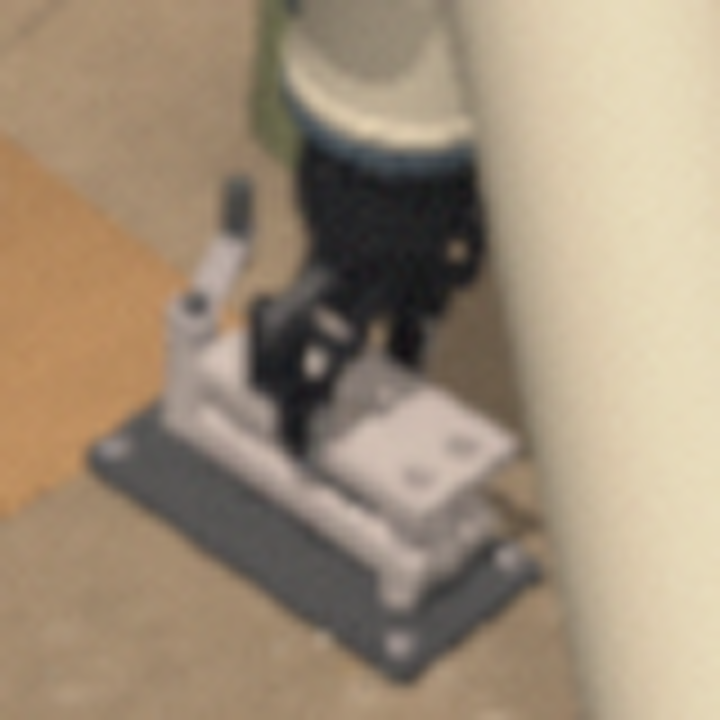

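{"method": "arm_command", "body": {"steps": [0.1,-0.0003,0.0018,-0.002,0.1,0.1,-0.0003,0.0018,-0.004,0.1,0.1,-0.0003,0.0018,-0.007,0.1,0.1,-0.0003,0.0018,-0.01,0.1,0.1,-0.0003,0.0018,-0.011,0.1,0.1,-0.0003,0.0018,-0.011,0.1]}}

```text
t: 16.82
position: [0.5174, -0.0163, 0.0589]
orientation: [-1.938, 1.545, -0.185]
contact_force: [-1.5, -0.6, -2.6]
grip_width: 0.06
```

{"method": "arm_command", "body": {"steps": [0.1,0,0,-0.003,0,0.1,0,0,-0.006,0,0.1,0,0,-0.006,0]}}

```text
t: 17.07
position: [0.5172, -0.0162, 0.0523]
orientation: [-1.938, 1.545, -0.185]
contact_force: [0.3, 0.4, -2.6]
grip_width: 0.0602
```

{"method": "arm_command", "body": {"steps": [0.1,0,0,-0.003,0,0.1,0,0,-0.006,0,0.1,0,0,-0.006,0]}}

```text
t: 17.32
position: [0.5169, -0.0162, 0.0457]
orientation: [-1.939, 1.546, -0.186]
contact_force: [-0.8, -0.4, -1.7]
grip_width: 0.0605
```

Sliding freely down the pins; seat contact is expected at about TCP z 0.044.

{"method": "arm_command", "body": {"steps": [0.1,0,0,-0.001,0,0.1,0,0,-0.002,0,0.1,0,0,-0.002,0]}}

```text
t: 17.57
position: [0.5169, -0.0162, 0.0444]
orientation: [-1.937, 1.545, -0.184]
contact_force: [-3.7, 0.7, 13.9]
grip_width: 0.0599
```

{"method": "arm_command", "body": {"steps": [0.1,0,0,0,0,0.3,0,0,0,0,0.5,0,0,0,0,0.7,0,0,0,0,0.7,0,0,0,0]}}

```text
t: 17.98
position: [0.517, -0.0162, 0.0443]
orientation: [-1.938, 1.545, -0.184]
contact_force: [-0.9, -0.8, 0.4]
grip_width: 0.0725
```

{"method": "arm_command", "body": {"steps": [0.7,0,0,0.015,0,0.7,0,0,0.04,0,0.7,0,0,0.08,0,0.7,0,0,0.115,0,0.2,0,0.0,0.14,0,-0.4,0,-0.04,0.14,0,-1,0,-0.08,0.14,0,-1,0,-0.12,0.14,0]}}

```text
t: 18.65
position: [0.5171, -0.1373, 0.1851]
orientation: [-1.948, 1.544, -0.193]
contact_force: [0.9, -0.5, -0.7]
grip_width: 0.0241
```

{"method": "arm_command", "body": {"steps": [-1,0,-0.03,0,0,-1,0,-0.06,0,0,-1,0,-0.06,0,0]}}

```text
t: 18.9
position: [0.5174, -0.2022, 0.1851]
orientation: [-2.001, 1.542, -0.248]
contact_force: [-0.4, -0.0, -0.2]
grip_width: -0.0003
```

Run:
```python
from look import *
st();im=snap(12);crop(im['scene'],(345,140,425,220),9,'pics/s12c.png');crop(im['top'],(350,180,480,280),6,'pics/t12c.png')
for c in('scene','top'):
  for n in('keeper_pivot','keeper_peg'): print(c,n,[(r['point'],round(r['p'],2)) for r in spot_point(c,n)][:2])
```

```text
18.9 [ 0.5174 -0.2022  0.1851] jaw 100.3945318326843 down [ 0.0275 -0.007  -0.9996] -0.0002832410979049293 [-0.4408 -0.0234 -0.22  ]
scene keeper_pivot [([383.3, 189.5], 0.39)]
scene keeper_peg [([370.9, 161.8], 0.65)]
top keeper_pivot [([387.7, 207.2], 0.79)]
top keeper_peg [([398.7, 194.7], 0.49)]
```

View pics/s12c.png

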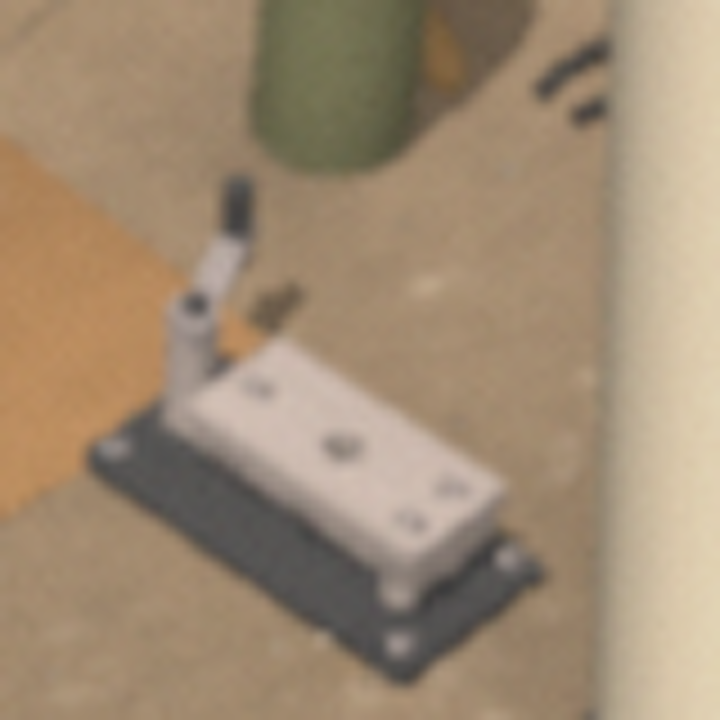

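View pics/t12c.png

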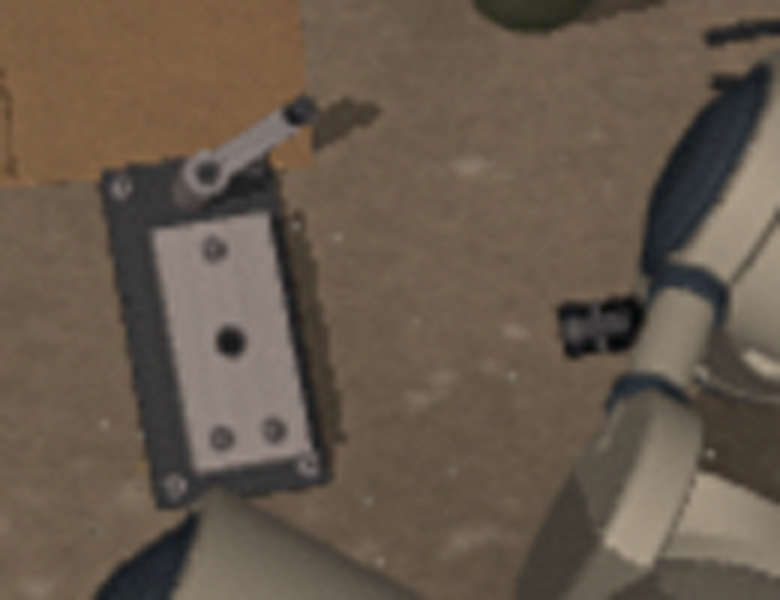

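Run:
```python
from look import *
print(tri((371.4,162.8),(399.8,198.3)), plane('top',(400,198),.106),plane('top',(384.3,208.5),.1))
c,s=np.cos(.182),np.sin(.182)
seat=np.array([.5168,-.0163])
R=np.array([[c,-s],[s,c]]);piv=seat+R@[.088,0];print('pivot',piv)
pg=tri((371.4,162.8),(399.8,198.3))[0][:2]
d=R.T@(pg-piv);print('r',np.linalg.norm(d),'ang',np.arctan2(-d[1],-d[0])%(2*np.pi),d)
for a in(2.2,1.8,1.57,1.2,.9,.6,.4,.2,0):
    v=R@[-np.cos(a)*.058,-np.sin(a)*.058]; 
    # push dir for decreasing a
    t=-(R@[np.sin(a),-np.cos(a)])
    print(a,'peg',piv+v,'tangent(decr)',t)
```

```text
(array([ 0.6332, -0.0489,  0.0913]), np.float64(0.0027891520275732194)) [ 0.6326 -0.0461  0.106 ] [0.5993 0.0023 0.1   ]
pivot [ 0.6033 -0.0004]
r 0.05694520883251242 ang 1.9410785947151945 [ 0.0206 -0.0531]
2.2 peg [ 0.6454 -0.0403] tangent(decr) [-0.6886 -0.7251]
1.8 peg [ 0.6265 -0.0535] tangent(decr) [-0.9166 -0.3997]
1.57 peg [ 0.6138 -0.0574] tangent(decr) [-0.9836 -0.1802]
1.2 peg [ 0.5925 -0.0573] tangent(decr) [-0.9822  0.1877]
0.9 peg [ 0.5761 -0.0516] tangent(decr) [-0.8829  0.4696]
0.6 peg [ 0.5622 -0.0412] tangent(decr) [-0.7047  0.7095]
0.4 peg [ 0.5549 -0.0323] tangent(decr) [-0.5497  0.8354]
0.2 peg [ 0.5495 -0.022 ] tangent(decr) [-0.3728  0.9279]
0 peg [ 0.5463 -0.0109] tangent(decr) [-0.181   0.9835]
```

Run:
```python
from look import *
im=cv2.imread('pics/scene12.png');crop(im,(330,60,470,200),5,'pics/s12d.png')
im=cv2.imread('pics/top12.png');crop(im,(380,100,560,280),4,'pics/t12d.png')
for z in(.1,.15,.2,.25,.3,.35): print(z,proj('scene',np.array([.5175,-.0182,z])), proj('scene',np.array([.5174,-.2022,z+.1156])))
```

```text
0.1 [383.4737 180.7412] [424.0172 140.5847]
0.15 [384.7538 171.1296] [426.0541 130.1867]
0.2 [386.0821 161.1568] [428.1679 119.3961]
0.25 [387.4612 150.8021] [430.3631 108.1903]
0.3 [388.8942 140.043 ] [432.6443  96.545 ]
0.35 [390.3843 128.8554] [435.0169  84.4336]
```

View pics/s12d.png

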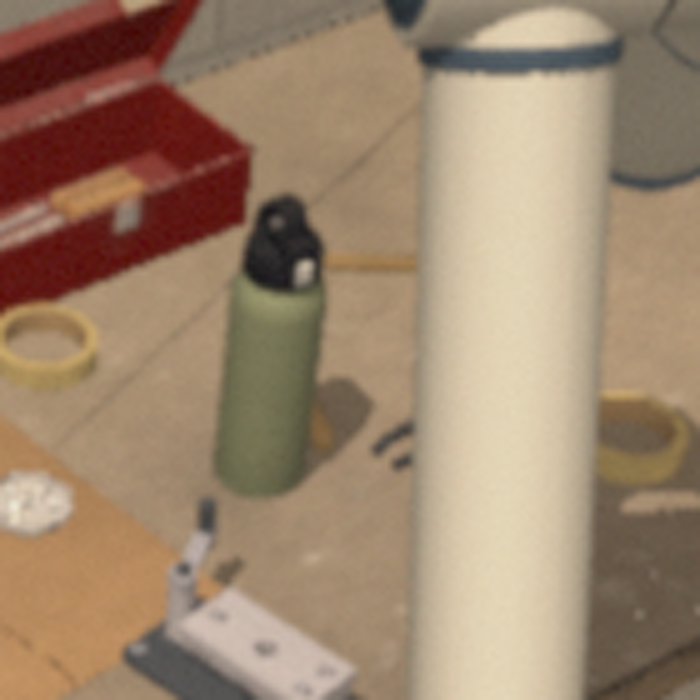

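View pics/t12d.png

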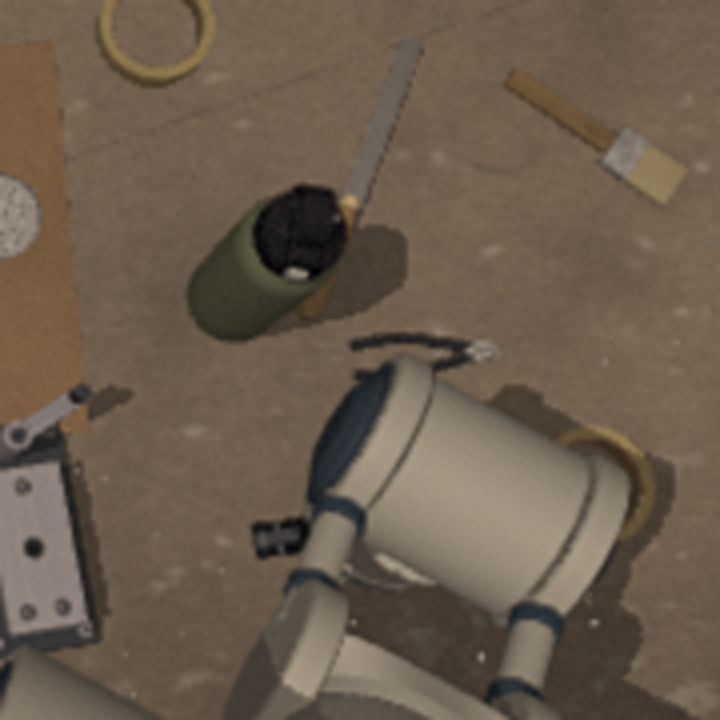

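View pics/scene11.png

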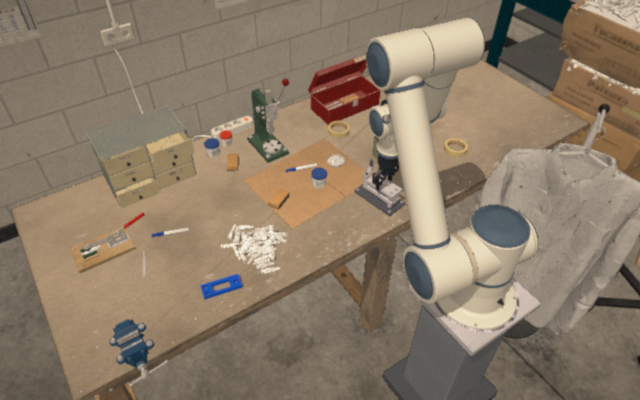

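{"method": "arm_command", "body": {"steps": [-1,0,0.04,0,0,-1,0.01,0.08,0,0,-1,0.03,0.115,0,0,-1,0.06,0.145,0,0,-1,0.09,0.168,0,0,-1,0.12,0.168,0,0,-1,0.14,0.168,-0.01,0,-1,0.14,0.168,-0.03,0]}}

```text
t: 19.87
position: [0.6619, -0.0265, 0.1567]
orientation: [-1.926, 1.538, -0.167]
contact_force: [-1.1, -0.3, -0.2]
grip_width: -0.0002
```

{"method": "arm_command", "body": {"steps": [-1,0,0,-0.02,0,-1,0,0,-0.04,0,-1,0,0,-0.04,0]}}

```text
t: 20.12
position: [0.6598, -0.025, 0.113]
orientation: [-1.932, 1.543, -0.171]
contact_force: [-1.1, -0.1, -0.9]
grip_width: 0.0001
```

Run:
```python
from look import *
st();im=snap(13);crop(im['scene'],(330,60,430,220),5,'pics/s13c.png');crop(im['top'],(350,120,480,280),5,'pics/t13c.png')
```

```text
20.1167 [ 0.6598 -0.025   0.113 ] jaw 100.88404921775613 down [ 0.027  -0.0047 -0.9996] 5.187621283550788e-05 [-1.0967 -0.1419 -0.9329]
```

View pics/s13c.png

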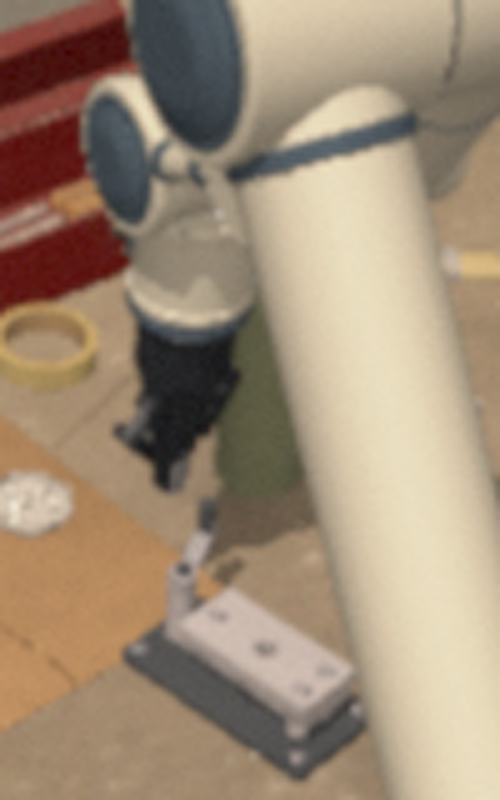

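View pics/t13c.png

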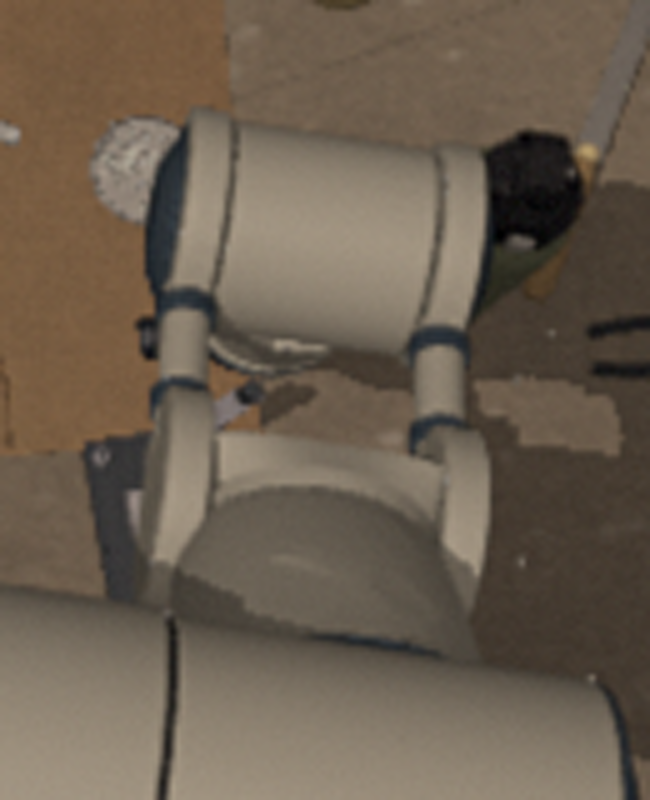

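{"method": "arm_command", "body": {"steps": [-1,-0.001,-0.012,-0.01,0,-1,-0.001,-0.012,-0.02,0,-1,-0.001,-0.012,-0.029,0,-1,-0.001,-0.012,-0.029,0,-1,-0.001,-0.012,-0.029,0]}}

```text
t: 20.63
position: [0.6601, -0.0377, 0.0871]
orientation: [-1.928, 1.54, -0.168]
contact_force: [-0.1, 1.1, 0.5]
grip_width: -0.0003
```

Run:
```python
from look import *
s=st()
c,s_=np.cos(.182),np.sin(.182);R=np.array([[c,-s_],[s_,c]]);piv=np.array([.6033,-.0004])
for a,D in((1.95,19),(1.7,18.5),(1.45,18.5),(1.2,20),(1.0,22),(.8,24),(.6,24),(.4,23),(.2,22),(.05,21.5),(0,21.5),(-.05,21.5)):
    p=piv+R@(np.array([-np.cos(a),-np.sin(a)])*.058+np.array([np.sin(a),-np.cos(a)])*D/1000)
    print(a,p,'shift',p-s['position'][:2])
```

```text
20.6333 [ 0.6601 -0.0377  0.0871] jaw 100.83914257869188 down [ 0.0301 -0.0051 -0.9995] -0.0002651766593978151 [-0.0891  1.0758  0.5247]
1.95 [ 0.6503 -0.0394] shift [-0.0098 -0.0017]
1.7 [ 0.6387 -0.0499] shift [-0.0214 -0.0123]
1.45 [ 0.6253 -0.0572] shift [-0.0348 -0.0195]
1.2 [ 0.6121 -0.0611] shift [-0.048  -0.0234]
1.0 [ 0.6017 -0.0624] shift [-0.0584 -0.0247]
0.8 [ 0.591 -0.062] shift [-0.069  -0.0243]
0.6 [ 0.5791 -0.0583] shift [-0.081  -0.0206]
0.4 [ 0.5675 -0.0515] shift [-0.0926 -0.0138]
0.2 [ 0.5577 -0.0424] shift [-0.1024 -0.0048]
0.05 [ 0.5518 -0.0347] shift [-0.1083  0.003 ]
0 [ 0.5501 -0.032 ] shift [-0.1099  0.0056]
-0.05 [ 0.5486 -0.0293] shift [-0.1115  0.0083]
```

{"method": "arm_command", "body": {"steps": [-1,-0.01,-0.002,-0.002,0,-1,-0.021,-0.012,-0.002,0,-1,-0.035,-0.0195,-0.002,0,-1,-0.048,-0.0235,-0.002,0,-1,-0.0585,-0.0245,-0.002,0,-1,-0.0585,-0.0245,-0.002,0]}}

```text
t: 21.13
position: [0.6002, -0.0623, 0.0856]
orientation: [-1.929, 1.541, -0.169]
contact_force: [0.8, 0.1, -0.0]
grip_width: 0.0
```

Run:
```python
from look import *
st();im=snap(14);crop(im['scene'],(330,120,430,220),7,'pics/s14c.png')
```

```text
21.1333 [ 0.6002 -0.0623  0.0856] jaw 100.81641483215496 down [ 0.0295 -0.005  -0.9996] 1.4130317235381373e-05 [ 0.7998  0.139  -0.0302]
```

View pics/s14c.png

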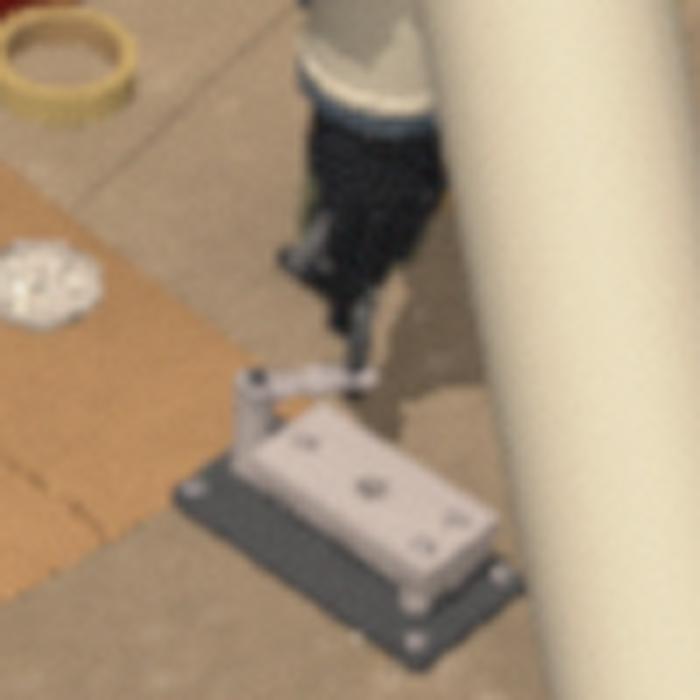

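{"method": "arm_command", "body": {"steps": [-1,-0.009,0,0,0,-1,-0.021,0.004,0,0,-1,-0.0325,0.011,0,0,-1,-0.0425,0.02,0,0,-1,-0.0425,0.02,0,0]}}

```text
t: 21.65
position: [0.5579, -0.0408, 0.0856]
orientation: [-1.92, 1.541, -0.159]
contact_force: [-0.5, 0.3, 0.7]
grip_width: 0.0005
```

Run:
```python
from look import *
st();im=snap(15);crop(im['scene'],(330,120,430,220),7,'pics/s15c.png')
```

```text
21.65 [ 0.5579 -0.0408  0.0856] jaw 100.88445784936442 down [ 0.0295 -0.0047 -0.9996] 0.00045064819290729604 [-0.4689  0.3105  0.6608]
```

View pics/s15c.png

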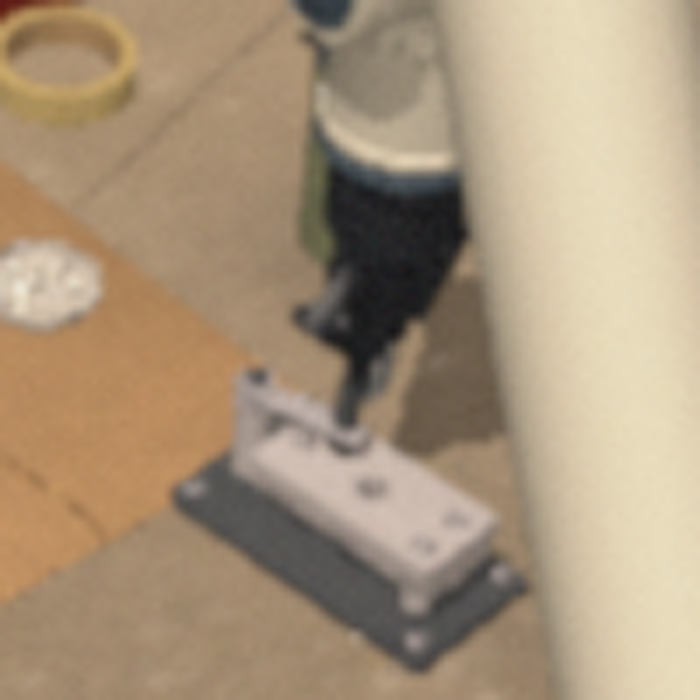

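{"method": "arm_command", "body": {"steps": [-1,-0.004,0.004,0,0,-1,-0.007,0.008,0,0,-1,-0.008,0.011,0,0,-1,-0.008,0.013,0,0,-1,-0.008,0.013,0,0]}}

```text
t: 22.17
position: [0.5518, -0.0294, 0.0858]
orientation: [-1.97, 1.539, -0.209]
contact_force: [-2.6, -8.7, 0.4]
grip_width: 0.0004
```

Run:
```python
from look import *
st();im=snap(16);crop(im['scene'],(330,120,430,220),7,'pics/s16c.png')
```

```text
22.1667 [ 0.5518 -0.0294  0.0858] jaw 100.92351068877207 down [ 0.0309 -0.0065 -0.9995] 0.0003614698927616855 [-2.5732 -8.7169  0.4314]
```

View pics/s16c.png

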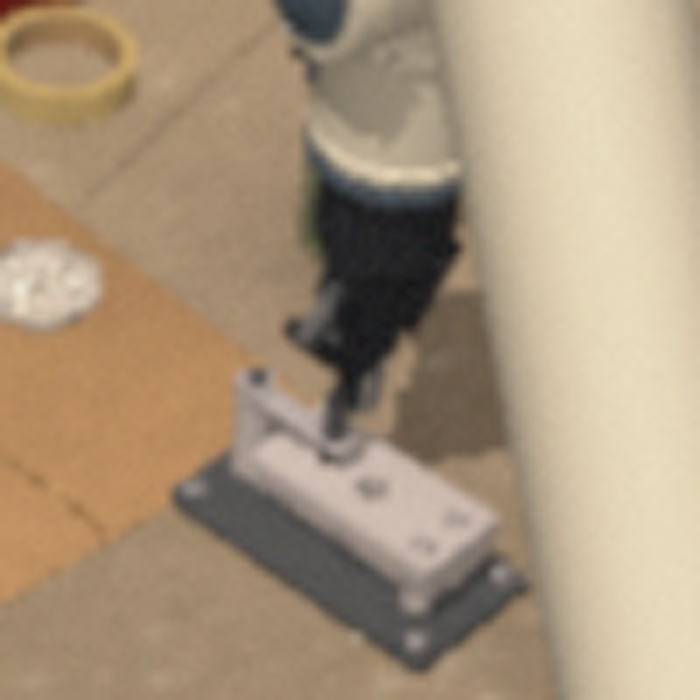

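{"method": "arm_command", "body": {"steps": [-1,0,0.002,0,0,-1,0,0.003,0,0,-1,0,0.003,0,0]}}

```text
t: 22.52
position: [0.5518, -0.0286, 0.0859]
orientation: [-2.068, 1.539, -0.306]
contact_force: [-3.7, -27.6, 1.6]
grip_width: -0.0004
```

{"method": "arm_command", "body": {"steps": [-1,0.002,-0.01,0,0,-1,0.004,-0.03,0,0,-1,0.004,-0.05,0.02,0,-1,0,-0.08,0.06,0,-1,-0.02,-0.11,0.1,0,-1,-0.04,-0.15,0.1,0,-1,-0.05,-0.19,0.1,0,-1,-0.05,-0.2,0.1,0]}}

```text
t: 23.18
position: [0.5007, -0.2314, 0.1873]
orientation: [-2.095, 1.537, -0.333]
contact_force: [1.5, -0.9, 0.4]
grip_width: 0.0003
```

Run:
```python
from look import *
st();im=snap(17);crop(im['scene'],(345,140,425,220),9,'pics/s17c.png');crop(im['top'],(350,180,480,280),6,'pics/t17c.png')
```

```text
23.1833 [ 0.5007 -0.2314  0.1873] jaw 100.92462790207745 down [ 0.0319 -0.011  -0.9994] 0.0003081073664088436 [ 1.5001 -0.9346  0.4282]
```

View pics/s17c.png

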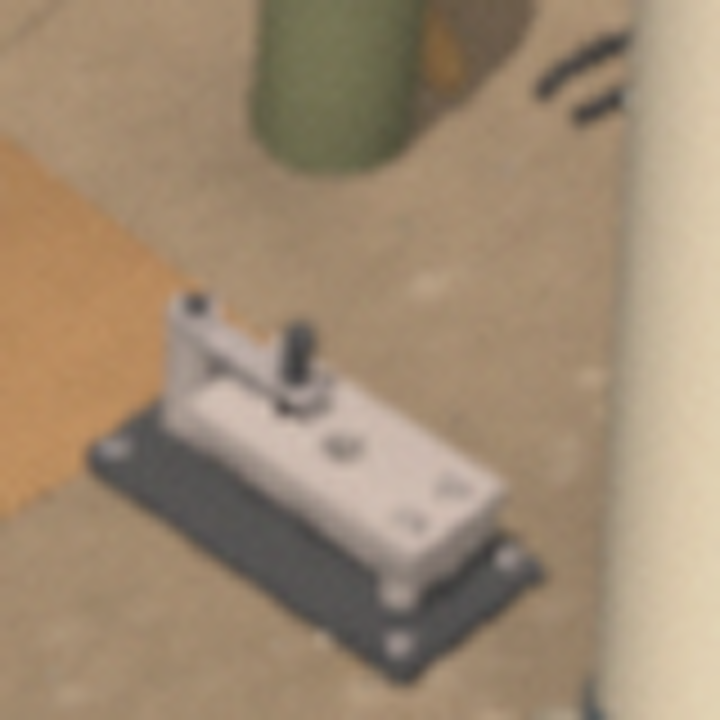

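View pics/t17c.png

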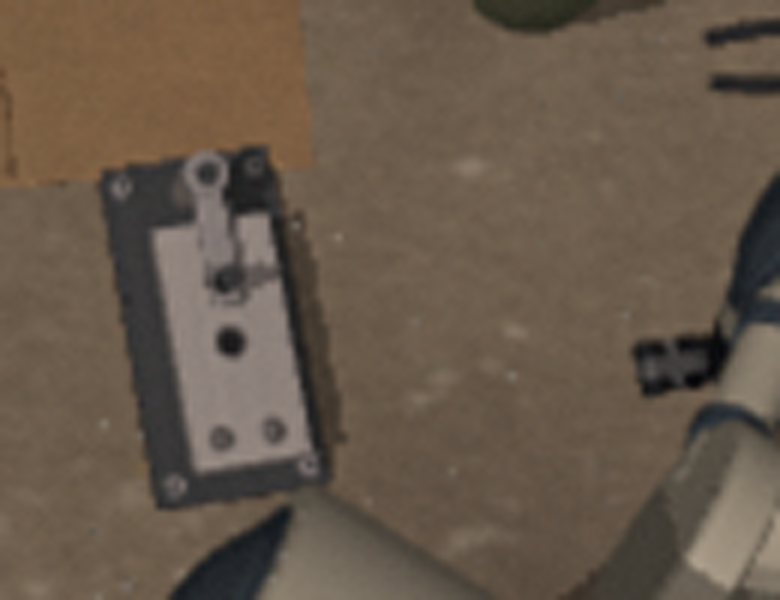

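View pics/top17.png

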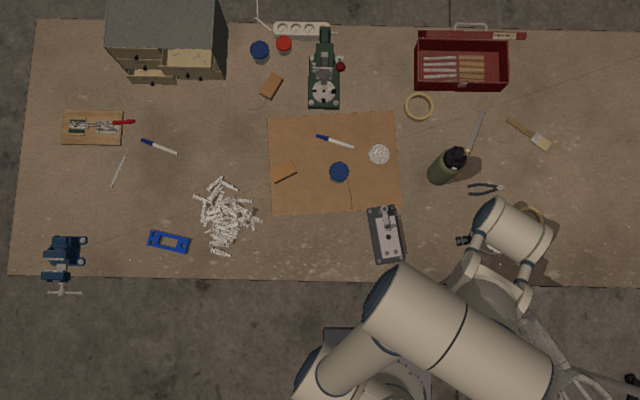

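Run:
```python
from look import *
p=plane('top',(350+229/6,180+278/6),.106);q=plane('top',(350+207/6,180+173/6),.1);d=q-p;print(np.arctan2(d[1],d[0])-.182)
print(workorder.close_job())
```

```text
0.00760972118796055
the job is handed in; nothing more can be done
None
```

The mould is built up and handed in at about 23 s of the 69 s allowed. No verdict was reported back.

- **Frame:** I picked the aluminium plate, not its blue look-alike. I lowered it over the pins with side forces of 2–3 N, until it met the standoffs at about 35 N. Afterwards the pictures showed all three pins in its holes.
- **Cover:** The first grasp was too shallow and slipped off. The plate was left flat on the table about 5 cm from where it began. I measured it again, gripped it deeper and lowered it. It made contact at the expected height (tool at 0.044 m), and the pins show in all its holes.
- **Keeper:** I pushed the peg round with the closed fingers until it pressed on its stop. The force there rose to 28 N, where about 1 N moves it freely. In the last picture its angle measures about 0.01 rad, against a limit of 0.1.
- **Last check:** The bottle and the tub are standing and undisturbed, and the gripper is well clear of everything.

**What disagreed:** The two cameras differed by 2–4 mm on where the base sits. I settled that by the forces on lowering and by where the frame actually seated. The tool also tilted slowly during the run, up to about 0.03 rad. I saw no effect on the seated plates, though I did not measure their level directly. The cover's height was checked only by contact, because the arm hid it from the scene camera.

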